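# Queue showpiece plinths in the storage lane

## Robot

A 6-joint arm with a two-finger parallel gripper is mounted at the origin on the work surface. World frame = base frame: x ahead of the robot, y to its left, z up, the work surface at z = 0. Lengths are in mm, angles in rad, forces in N, time in s.
With the tool pointing down it reaches from about 350 to 775 mm from the base axis. Payload 7.3 kg.
Tool frame: the origin (TCP) lies midway between the tips of the shut fingers; the grasp point (between the pads) lies 19 mm behind it (bot.tcp_to_grasp is the distance from the TCP to the grasp point, in mm); z points along the fingers, x is the direction in which the jaws open and shut, and the axes are right-handed (so a half turn about z gives the same grasp; the last joint's range is limited). The gripper opens to 92 mm and grips with 3 to 60 N. Pads are 19 mm wide; open, the fingers measure 130 mm over their backs; the gripper's body (75 mm by 190 mm) begins 47 mm behind the grasp point.
Start: joints at [-1.278, 0.342, 1.524, -0, 1.275, -0.146], TCP at [223.073, -475.275, 193.941] pointing down, gripper open.
Joint ranges: [-2.53, 2.53], [-0.77, 2.02], [0.04, 2.7], [-1, 4.14], [0.28, 2.66], [-3.11, 3.11]. Speed limits (rad/s): [2.57, 2.57, 3.14, 3.14, 3.14, 3.14].

## Interface

Orientations are given as [roll, pitch, yaw] about the fixed x, y, z axes, in that order (R = Rz(yaw) Ry(pitch) Rx(roll)).
In Python, from plant import bot, imaging gives the robot as it stands.
- The arm moves only by the tool play_rows, never from a script. Its argument "moves" is a list of rows, each an object with "linear": the shift along the world's x, y, z in mm, a list of three; "turn": the turn about the world's z in rad; "fingers": the opening, from -1 (shut) to 1 (fully open). A call has 1 to 8 rows; each row is the pose to reach, as a shift and turn from the pose commanded when the call began; what a row does not reach only later rows make up. A row lasts 1/10 s, in which the tool goes at most 50 mm and 8.59 degrees, less where a joint would pass 70% of its speed; a pose out of reach is approached as far as the arm can. A call with a gripper value outside its range is refused whole. The fingers move at their own pace and stop on an object; the grip force is fixed at half the most. Time passes only in rows, so rows that repeat a pose let the fingers close. It gives the time, the measured TCP pose, the force and the opening at its end, in the units of the state.
- bot.get_obs(): the state, without advancing time (a new reading comes with each control period).
- imaging.capture(name): name is "side" or "top" or "wrist"; returns a dict with "pixels" (400x640x3 uint8, red, green, blue), "range_z" (400x640 float32, mm along the optical axis (not along the pixel's ray), 0 where there is no reading), "mtx" (3x3 intrinsics, pixels), "D" ([k1, k2, p1, p2, k3] as OpenCV has them; the pictures are not rectified), "origin" and "rotation" of the camera in the world; the wrist camera has in their place "T_tool_cam" (4x4, takes a point from camera to tool coordinates, whose origin is the TCP and whose axes are the tool frame's). Camera axes: x right, y down, z forward; pixel columns grow to the right and rows downward; lengths in mm; the calibration is good to about 2 mm. A picture is of the moment at which its call begins: read the wrist's pose just before it.
- bot.close_job(): hands the job in, once; it reports no verdict.
The state is a dict: "time": time; "joint_positions": joint angles; "dq": joint speeds; "tau": joint torques, N m; "tool_pos": TCP position; "tcp_rot": TCP orientation; "contact_force": force on the tool from outside, world axes, zero at the start; "moment": the same for the moment, N m; "grip_width": finger opening in mm.
Only numpy, scipy, OpenCV 4.12 (cv2) and the standard library are available. Lean on these libraries where they do the work, as an engineer would, in place of code of your own. Each camera call takes 0.05 s, during which the arm holds its last target. There are 200 camera calls.

## Task

Take the stray ring cutter out of the guide lane and put it in the white tray, and load every showpiece plinth into the mouth of the lane and push it along the lane, round the bend and under the hanging catch until the catch has dropped behind it, so that all of them stand flat in the storage stretch with the catch fully down. Leave the pan, sponge, torch and spatula where they are.

Things in the scene. Friction and masses are not known exactly. Their poses are not given: they have to be found in the camera images.
- lane: fixed aluminium guide lane; the table is its floor. Origin: centre of its open mouth, at table height. In its axes the centreline runs along +x from (0,0) to (120,0) mm, then a quarter bend to the left of 90 mm radius about (120,90) to (210,90), then along +y to the end stop, face at y = 445. Clear width 76 mm; walls 20 mm high, 4 mm thick; flares widen the mouth from x = -25 to 0
- bend_start (a point): lane centreline where the bend begins (120,0). Up to here the lane is open above. From here to the end stop a 5 mm guard wire runs above each wall, 21 to 26 mm up, leaving a 61 mm gap along the middle: the column passes in it, but the foot runs under the wires and can go neither in nor out from above. Fingers fit in the gap, and with its tip 28 mm up a finger clears the wires altogether
- catch_line (a point): lane centreline, at table height, level with the back face of the catch's toe (lane 210, 153 mm). A plinth whose centre is 31 mm or more beyond it (lane +y) has cleared the toe. The storage stretch between here and the end stop holds four plinths in a row; each new one pushes the others on
- catch (a joint): hinge of the dark steel gravity catch, rad: 0 hanging down, grows as it lifts (to 0.8); 60 g, no spring. Pivot outside the outer wall at lane (263,100) mm, 26 mm high (bracket 34 mm), upstream of the toe. The bevelled edge of a passing foot lifts it about 0.2 rad; it falls behind the foot and blocks its way back
- catch_toe (a point): lowest back corner of the catch's toe, 5 mm above the table when down. The toe is 10 mm wide and hangs along the outer side of the lane only, 20 to 30 mm outward (lane +x) from the centreline, clear of column and finger. Its sloping underside begins about 30 mm upstream
- plinth1: showpiece plinth: slick black plastic foot (friction about 0.3), round, 70 mm across, 16 mm thick (side upright to 10 mm, then bevelled in 8 mm), carrying an amber cast-sugar column 30 mm across; 60 mm high in all, about 250 g, most of it in the foot. Origin: centre of its underside, z up its axis. Starts standing left of the lane. Three or four are present; an absent one has no reading
- plinth2: showpiece plinth: slick black plastic foot (friction about 0.3), round, 70 mm across, 16 mm thick (side upright to 10 mm, then bevelled in 8 mm), carrying an amber cast-sugar column 30 mm across; 60 mm high in all, about 250 g, most of it in the foot. Origin: centre of its underside, z up its axis. Starts standing left of the lane. Three or four are present; an absent one has no reading
- plinth3: showpiece plinth: slick black plastic foot (friction about 0.3), round, 70 mm across, 16 mm thick (side upright to 10 mm, then bevelled in 8 mm), carrying an amber cast-sugar column 30 mm across; 60 mm high in all, about 250 g, most of it in the foot. Origin: centre of its underside, z up its axis. Starts standing left of the lane. Three or four are present; an absent one has no reading
- plinth4: showpiece plinth: slick black plastic foot (friction about 0.3), round, 70 mm across, 16 mm thick (side upright to 10 mm, then bevelled in 8 mm), carrying an amber cast-sugar column 30 mm across; 60 mm high in all, about 250 g, most of it in the foot. Origin: centre of its underside, z up its axis. Starts standing left of the lane. Three or four are present; an absent one has no reading
- cutter: stray stainless ring cutter: open tube, 44 mm outside diameter, 2.5 mm wall, 35 mm high, 60 g. Origin: centre of its lower rim, z along its axis. Stands in the straight entry stretch of the lane at the start
- cutter_mid (a point): centre of the ring cutter, half way up (17.5 mm)
- tray: fixed open white tool tray, 130 x 130 mm outside, 25 mm high, 4 mm walls, floor 4 mm, to the right of the lane. Origin: centre of its underside
- pan: bystander: steel saucepan, 150 mm across, 90 mm high. Origin: centre of its underside
- sponge: bystander: yellow and green sponge, 100 x 65 x 30 mm. Origin: centre of its underside
- torch: bystander: upright kitchen blowtorch, 42 mm across, 154 mm high. Origin: centre of its underside
- spatula: bystander: spatula lying flat. Origin: on its underside
Not all that is in view belongs to the job. What is shaped like the plinth3 but pink or turquoise is not meant.

How it is judged:
By the outcome, as a careful person would: the job done as asked, in the order asked, and still so for the second after the job is handed in, with the robot touching nothing.
Of plinth1, plinth2, plinth3, plinth4 only 3 to 4 are there at a start; the rules pass over those that are not, and their reading is None.
At some moment in a run one of plinth1, plinth2, plinth3, plinth4 may be knocked a few centimetres aside while the robot is not near it.
Once in a run the grip may slacken for a moment while it holds something.
It also fails if it takes over 210 s, if anything falls off the work surface, if the arm or the gripper's body presses on something with over 40 N, if the wrist force passes 120 N, or if a joint passes its speed limit or range.

## Working session

There is one attempt and no reset: what is moved stays moved. The work goes in short steps, Python scripts to look and compute and a tool call to move; the robot and the scene stay as the last step left them, time stands still between calls to the robot, and variables do not carry over. Pictures are saved under pics/ and viewed, on a budget of 14 in all, crops included, one or two more only if the job needs it, and the job is handed in when it is done.

Besides the shell and the picture viewer there is one more tool, called after "Request:" as name([rows], argument=value, ...), one row to a line, values as JSON. play_rows: Moves the arm, as the interface text tells. Its arguments: {"type":"object","properties":{"moves":{"type":"array","items":{"type":"object","properties":{"linear":{"type":"array","items":{"type":"number"}},"turn":{"type":"number"},"fingers":{"type":"number"}}}}},"required":["moves"]}

```bash
mkdir -p pics; ls; cat > h.py <<'E'
import numpy as np, cv2
from plant import bot, imaging
from scipy.spatial.transform import Rotation as Ro
def cap(n):
    o=bot.get_obs(); c=imaging.capture(n)
    if n=="wrist":
        T=np.eye(4);T[:3,:3]=Ro.from_euler('xyz',o['tcp_rot']).as_matrix() if np.shape(o['tcp_rot'])==(3,) else np.array(o['tcp_rot']);T[:3,3]=o['tool_pos']
        T=T@np.array(c['T_tool_cam']); c['origin']=T[:3,3]; c['rotation']=T[:3,:3]
    c['R']=np.array(c['rotation']);c['t']=np.array(c['origin'],float)
    return c
def pts(c):
    "world xyz per pixel (400,640,3), nan where no depth"
    h,w=c['range_z'].shape
    u,v=np.meshgrid(np.arange(w),np.arange(h))
    n=cv2.undistortPoints(np.stack([u,v],-1).reshape(-1,1,2).astype(float),np.array(c['mtx'],float),np.array(c['D'],float)).reshape(h,w,2)
    z=np.where(c['range_z']>0,c['range_z'],np.nan)[...,None]
    return (np.concatenate([n,np.ones((h,w,1))],-1)*z)@c['R'].T+c['t']
def proj(c,P):
    P=(np.atleast_2d(P)-c['t'])@c['R']
    return cv2.projectPoints(P,np.zeros(3),np.zeros(3),np.array(c['mtx'],float),np.array(c['D'],float))[0][:,0]
def ray(c,uv,z):
    n=cv2.undistortPoints(np.array(uv,float).reshape(-1,1,2),np.array(c['mtx'],float),np.array(c['D'],float))[:,0]
    d=np.c_[n,np.ones(len(n))]@c['R'].T
    return c['t']+d*((z-c['t'][2])/d[:,2])[:,None]
def save(n,im,s=1): cv2.imwrite('pics/'+n+'.png',cv2.resize(im[...,::-1],None,fx=s,fy=s))
E
python3 - <<'E'
from h import *
print(bot.get_obs())
for n in("top","side"):
    c=cap(n); save(n+"0",c['pixels'],1.25); print(n,c['t'],c['R'].round(3).tolist())
E
```

```text
pics
{'time': 0.0, 'joint_positions': array([-1.27802914e+00,  3.42699221e-01,  1.52501904e+00, -3.90840381e-05,
        1.27543079e+00, -1.46015493e-01]), 'dq': array([ 0.00019506,  0.00153756, -0.00059727, -0.0013271 ,  0.0016574 ,
        0.00080585]), 'tau': array([-2.42523247e-04, -4.31247747e+01, -2.44212931e+01,  7.17359106e-02,
        5.59916126e-02, -1.42572967e-04]), 'tool_pos': array([ 222.90318924, -474.81019738,  193.25651308]), 'tcp_rot': array([-3.14140318e+00,  1.54527183e-03, -1.13200209e+00]), 'contact_force': array([-1.32966144,  0.63918642, -0.32310932]), 'moment': array([0.02666462, 0.04253253, 0.02295285]), 'grip_width': 91.83348104873656}
top [ 255.46643619   54.03788654 1537.81986763] [-2.953, -0.005, -1.569]
side [  457.15333038 -1031.14092295   848.54103203] [-2.198, -0.013, -0.071]
```

```bash
python3 - <<'E'
s=open('h.py').read()
s=s.replace("c['R']=np.array(c['rotation']);","c['R']=np.array(c['rotation']);c['R']=Ro.from_euler('xyz',c['R']).as_matrix() if c['R'].shape==(3,) else c['R'];")
open('h.py','w').write(s)
E
python3 -c "from h import *; print(cap('top')['mtx'])"
```

```text
[[468.63308336   0.         319.2005281 ]
 [  0.         468.63308336 203.71633232]
 [  0.           0.           1.        ]]
```

View pics/top0.png

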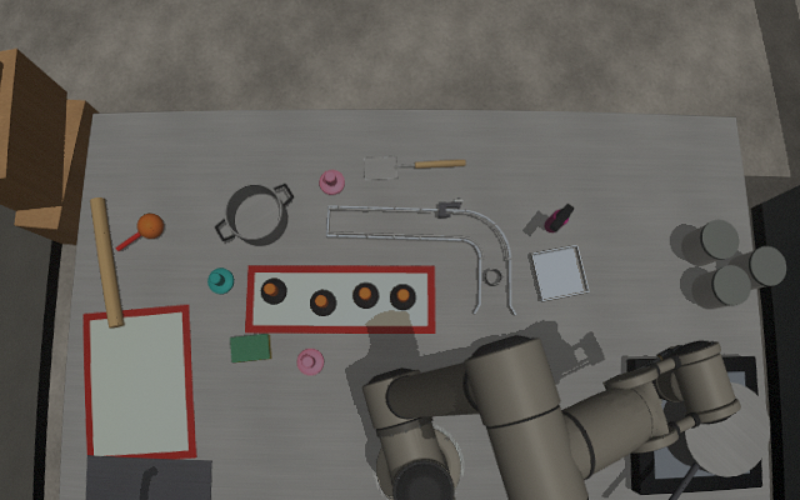

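View pics/side0.png

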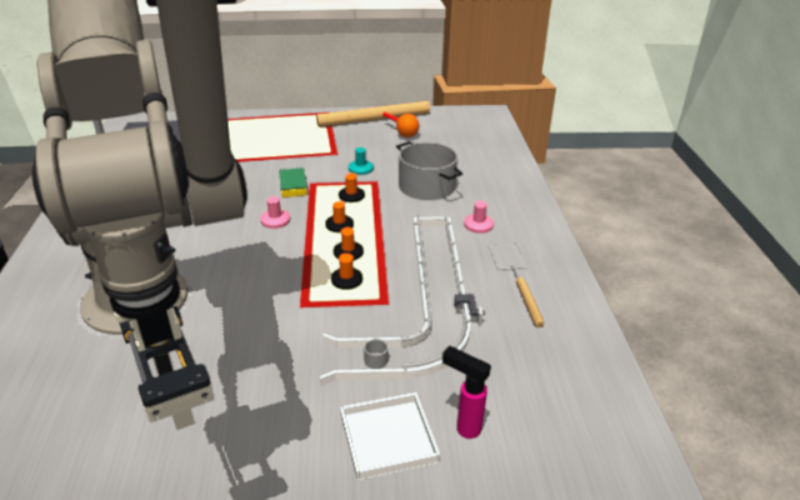

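```bash
cat > meas.py <<'E'
from h import *
from scipy.optimize import least_squares
from scipy import ndimage
def plinths(c,zmin=48):
    P=pts(c); hsv=cv2.cvtColor(np.ascontiguousarray(c['pixels']),cv2.COLOR_RGB2HSV)
    with np.errstate(invalid='ignore'):
        m=(hsv[...,0]<22)&(hsv[...,1]>120)&(P[...,2]>zmin)&(P[...,2]<72)&(abs(P[...,1])<700)
    L,n=ndimage.label(m); out=[]
    for i in range(1,n+1):
        q=P[L==i]
        if len(q)<15: continue
        q=q[q[:,2]>np.percentile(q[:,2],90)-6]
        (cx,cy),r=cv2.minEnclosingCircle(q[:,:2].astype(np.float32))
        out.append(np.r_[q.mean(0),cx,cy,r,len(q)])
    return np.array(out)
def lanedist(p,pose):
    "distance to nearest wall centreline (offset 40 from centreline), in lane frame"
    c,s=np.cos(pose[2]),np.sin(pose[2]); d=p-pose[:2]
    x=c*d[:,0]+s*d[:,1]; y=-s*d[:,0]+c*d[:,1]
    r=np.hypot(x-120,y-90)
    off=np.where(x<120,np.where(y<90,-y,1e3),np.where(y<90,r-90,x-210))
    off=np.where((x<120)&(y>=90),x-210,off)
    return np.minimum(abs(off-40),abs(off+40)),x,y
E
python3 - <<'E'
from meas import *
for n in("top","side"):
    c=cap(n);P=pts(c)
    print(n); print(plinths(c,45).round(1))
    with np.errstate(invalid='ignore'):
        box=(P[...,0]>300)&(P[...,0]<700)&(P[...,1]>-200)&(P[...,1]<330)
        t=(P[...,2]>-8)&(P[...,2]<6)&box
    print('table z',np.median(P[t][:,2]))
    print([ray(c,[(np.array(q)/1.25)],20)[0].round(0).tolist() for q in ([(474,312),(514,313),(328,207),(328,237),(449,209)] if n=="top" else [(323,336),(323,378),(417,219),(449,219),(465,302)])])
    print('cutter/tray',[ray(c,[(np.array(q)/1.25)],z)[0].round(0).tolist() for q,z in ([((492,277),35),((559,273),25)] if n=="top" else [((376,346),35),((388,434),15)])])
E
```

```text
top
[[619.9 695.   61.  620.6 695.4  18.8  26. ]
 [448.1 377.6  62.  449.2 378.9  14.6  48. ]
 [440.6 134.5  61.6 440.6 134.1  14.1  47. ]
 [435.9  36.7  62.  435.5  36.4  14.5  49. ]
 [420.1 245.2  62.  419.3 246.3  14.3  48. ]]
table z 0.6013002862760004
[[394.0, -149.0, 20.0], [391.0, -254.0, 20.0], [675.0, 237.0, 20.0], [592.0, 235.0, 20.0], [670.0, -87.0, 20.0]]
cutter/tray [[484.0, -196.0, 35.0], [496.0, -376.0, 25.0]]
side
[[623.6 694.7  60.8 623.  697.7  14.7  17. ]
 [451.  377.   58.  451.1 379.1  17.   37. ]
 [421.3 245.1  59.6 421.8 244.8  16.6  50. ]
 [440.2 134.3  59.7 442.  135.   15.   54. ]
 [437.2  36.6  60.4 437.3  37.3  15.3  65. ]]
table z 0.5575505733223736
[[392.0, -151.0, 20.0], [394.0, -256.0, 20.0], [604.0, 234.0, 20.0], [679.0, 230.0, 20.0], [670.0, -70.0, 20.0]]
cutter/tray [[488.0, -198.0, 35.0], [499.0, -378.0, 15.0]]
```

```bash
python3 - <<'E'
from meas import *
allq=[]
for n in("top","side"):
    c=cap(n);P=pts(c).reshape(-1,3)
    P=P[np.isfinite(P).all(1)]
    for z0 in (11,):
        q=P[(P[:,2]>z0)&(P[:,2]<28)]
        pose=np.array([417,-201,0.0])
        for tol in (20,12,8,6,5):
            d,x,y=lanedist(q[:,:2],pose); k=(d<tol)&(x>0)&(y<440)&(x<255)
            s=q[k]
            f=lambda p: np.r_[lanedist(s[:,:2],p)[0]]
            pose=least_squares(f,pose,loss='soft_l1').x
        # mouth and end stop check
        d,x,y=lanedist(q[:,:2],pose)
        e=(abs(x-210)<30)&(y>400)&(y<470)
        print(n,z0,pose.round(4),len(s),np.sqrt(np.mean(f(pose)**2)),'end stop y',np.percentile(y[e],[10,50,90]) if e.any() else None)
    allq.append(s)
    cu=P[(np.hypot(P[:,0]-486,P[:,1]+197)<35)&(P[:,2]>27)&(P[:,2]<45)]
    print('cutter',cv2.minEnclosingCircle(cu[:,:2].astype(np.float32)),cu.mean(0),len(cu),cu[:,2].max())
    tr=P[(np.hypot(P[:,0]-496,P[:,1]+376)<110)&(P[:,2]>17)&(P[:,2]<32)]
    print('tray',cv2.minAreaRect(tr[:,:2].astype(np.float32)))
s=np.vstack(allq)
print(least_squares(lambda p: lanedist(s[:,:2],p)[0],pose,loss='soft_l1').x)
E
```

```text
top 11 [ 4.147848e+02 -2.026872e+02 -2.800000e-02] 653 1.9912044330505292 end stop y [435.33557555 445.47845649 447.30727949]
cutter ((484.28387451171875, -192.23138427734375), 29.179702758789062) [ 487.16679817 -199.73487441   33.41144859] 46 40.14025921667235
tray ((498.8370361328125, -378.7440490722656), (131.75021362304688, 133.62498474121094), 10.73454475402832)
side 11 [ 4.146122e+02 -2.017544e+02 -3.240000e-02] 1012 1.9857736519726195 end stop y [443.49743651 446.89952219 449.84719299]
cutter ((487.4368896484375, -200.28182983398438), 23.68612289428711) [ 488.31495407 -200.81867619   32.38832031] 137 39.06224380272283
tray ((498.93408203125, -377.5031433105469), (130.3504638671875, 134.92349243164062), 10.57900619506836)
[ 4.14772136e+02 -2.02077934e+02 -2.99445402e-02]
```

Request:
play_rows([
  {"linear":[33,34,0],"turn":0.14,"fingers":1},
  {"linear":[66,69,0],"turn":0.28,"fingers":1},
  {"linear":[99,103,0],"turn":0.42,"fingers":1},
  {"linear":[132,137,0],"turn":0.56,"fingers":1},
  {"linear":[165,172,0],"turn":0.7,"fingers":1},
  {"linear":[198,206,0],"turn":0.84,"fingers":1},
  {"linear":[231,240,0],"turn":0.98,"fingers":1},
  {"linear":[264,275,0],"turn":1.1,"fingers":1},
])

```text
time: 1.15
tool_pos: [488.2, -198.7, 194.1]
tcp_rot: [3.141, -0.0, -0.027]
contact_force: [-0.0, -0.2, 0.3]
grip_width: 91.7
```

Request:
play_rows([
  {"linear":[0,0,0],"turn":0,"fingers":1},
  {"linear":[0,0,-40],"turn":0,"fingers":1},
  {"linear":[0,0,-70],"turn":0,"fingers":1},
  {"linear":[0,0,-70],"turn":0,"fingers":1},
  {"linear":[0,0,-70],"turn":0,"fingers":1},
])

```text
time: 1.65
tool_pos: [486.9, -200.9, 124.4]
tcp_rot: [-3.142, 0.0, -0.033]
contact_force: [0.3, -0.5, 0.6]
grip_width: 91.7
```

```bash
python3 - <<'E'
from meas import *
c=cap("wrist");P=pts(c);save("w1",c['pixels']);o=bot.get_obs();print(o['tool_pos'],o['tcp_rot'],o['time'])
with np.errstate(invalid='ignore'):
    q=P[(np.hypot(P[...,0]-487,P[...,1]+200)<40)&(P[...,2]>28)&(P[...,2]<45)]
print('cutter',cv2.minEnclosingCircle(q[:,:2].astype(np.float32)) if len(q) else 0,q.mean(0),np.percentile(q[:,2],[50,95]),len(q))
c=cap("side");P=pts(c)
with np.errstate(invalid='ignore'): q=P[(P[...,2]>30)&(P[...,2]<160)&(P[...,0]>560)&(P[...,0]<760)&(P[...,1]>-500)&(P[...,1]<-250)]
for a,b in((30,60),(60,100),(100,160)):
    k=q[(q[:,2]>=a)&(q[:,2]<b)]; print('torch',a,k.min(0).round(),k.max(0).round(),len(k))
E
```

```text
[ 487.60729475 -201.21352851  125.36806774] [ 3.14056379e+00 -1.76251801e-03 -3.30427947e-02] 1.7
cutter ((487.0378723144531, -198.35980224609375), 21.97897720336914) [ 486.86140107 -198.63845848   33.29641604] [33.81133832 35.23759691] 469
torch 30 [ 610. -387.   30.] [ 651. -358.   59.] 211
torch 60 [ 610. -387.   60.] [ 652. -350.  100.] 356
torch 100 [ 582. -387.  100.] [ 652. -322.  158.] 846
```

Request:
play_rows([
  {"linear":[0,2,-40],"turn":0,"fingers":1},
  {"linear":[0,2,-80],"turn":0,"fingers":1},
  {"linear":[0,2,-116],"turn":0,"fingers":1},
  {"linear":[0,2,-116],"turn":0,"fingers":1},
  {"linear":[0,2,-116],"turn":0,"fingers":-0.3},
  {"linear":[0,2,-116],"turn":0,"fingers":-0.3},
  {"linear":[0,2,-116],"turn":0,"fingers":-0.3},
  {"linear":[0,2,-116],"turn":0,"fingers":-0.3},
])

```text
time: 2.55
tool_pos: [488.0, -198.8, 9.5]
tcp_rot: [3.14, -0.003, -0.032]
contact_force: [-0.2, -0.1, 0.9]
grip_width: 64.7
```

Request:
play_rows([
  {"linear":[0,0,0],"turn":0,"fingers":-0.3},
  {"linear":[0,0,0],"turn":0,"fingers":-0.3},
  {"linear":[0,0,0],"turn":0,"fingers":-0.3},
  {"linear":[0,0,10],"turn":0,"fingers":-0.3},
  {"linear":[0,0,30],"turn":0,"fingers":-0.3},
  {"linear":[0,0,45],"turn":0,"fingers":-0.3},
])

```text
time: 3.15
tool_pos: [487.3, -198.4, 54.3]
tcp_rot: [3.141, -0.001, -0.032]
contact_force: [-0.3, 0.4, -0.8]
grip_width: 32.2
```

```bash
python3 - <<'E'
from meas import *
c=cap("wrist");save("w2",c['pixels']);c=cap("side");save("s2",c['pixels'][180:400,200:460],2.5)
E
```

```text
(no output)
```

View pics/s2.png

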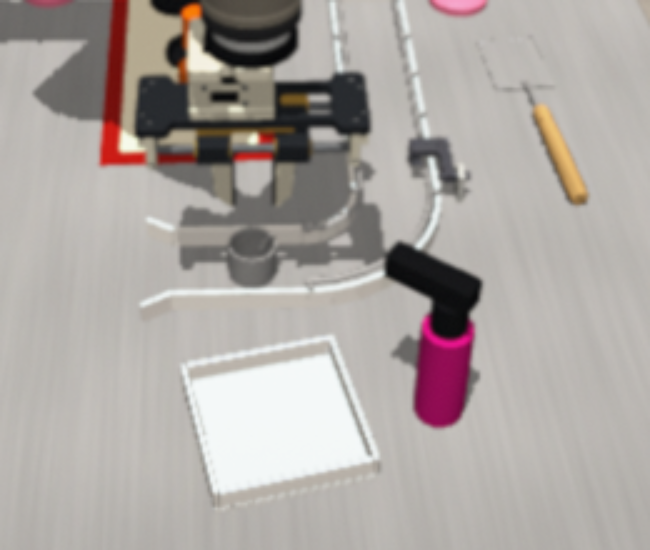

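View pics/w2.png

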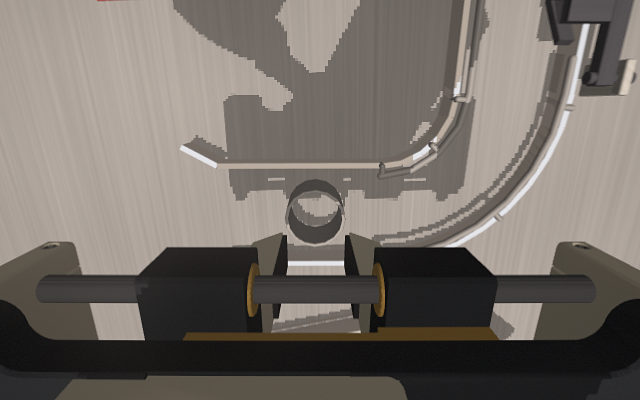

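```bash
python3 - <<'E'
from meas import *
c=cap("wrist");P=pts(c);print(bot.get_obs()['tool_pos'])
with np.errstate(invalid='ignore'):
    q=P[120:260][(np.hypot(P[120:260,:,0]-487,P[120:260,:,1]+200)<45)&(P[120:260,:,2]>29)&(P[120:260,:,2]<42)]
print('cutter',cv2.minEnclosingCircle(q[:,:2].astype(np.float32)),q.mean(0),len(q))
E
```

```text
[ 487.78430476 -198.67390489   54.07376202]
cutter ((486.9727478027344, -198.34950256347656), 22.082992553710938) [ 487.08551984 -198.60467275   33.36860316] 793
```

Request:
play_rows([
  {"linear":[0,0,0],"turn":0,"fingers":1},
  {"linear":[0,0,0],"turn":0,"fingers":1},
  {"linear":[0,0,0],"turn":0,"fingers":1},
  {"linear":[0,0,0],"turn":0,"fingers":1},
  {"linear":[0,0,0],"turn":0,"fingers":1},
  {"linear":[0,0,0],"turn":0,"fingers":1},
  {"linear":[0,0,0],"turn":0,"fingers":1},
  {"linear":[0,0,0],"turn":0,"fingers":1},
])

```text
time: 4.1
tool_pos: [487.1, -198.3, 52.9]
tcp_rot: [3.142, -0.0, -0.032]
contact_force: [0.0, -0.4, 0.1]
grip_width: 90.3
```

Request:
play_rows([
  {"linear":[0,0,-25],"turn":0,"fingers":1},
  {"linear":[0,0,-46],"turn":0,"fingers":1},
  {"linear":[0,0,-46],"turn":0,"fingers":-1},
  {"linear":[0,0,-46],"turn":0,"fingers":-1},
  {"linear":[0,0,-46],"turn":0,"fingers":-1},
  {"linear":[0,0,-46],"turn":0,"fingers":-1},
  {"linear":[0,0,-46],"turn":0,"fingers":-1},
  {"linear":[0,0,-46],"turn":0,"fingers":-1},
])

```text
time: 4.9
tool_pos: [487.3, -198.4, 7.4]
tcp_rot: [3.141, -0.001, -0.032]
contact_force: [-0.4, -0.6, 0.3]
grip_width: 48.6
```

Request:
play_rows([
  {"linear":[0,0,0],"turn":0,"fingers":-1},
  {"linear":[0,0,0],"turn":0,"fingers":-1},
  {"linear":[0,0,0],"turn":0,"fingers":-1},
  {"linear":[0,0,0],"turn":0,"fingers":-1},
  {"linear":[0,0,10],"turn":0,"fingers":-1},
  {"linear":[0,0,30],"turn":0,"fingers":-1},
  {"linear":[0,0,45],"turn":0,"fingers":-1},
])

```text
time: 5.6
tool_pos: [487.3, -198.4, 53.4]
tcp_rot: [3.141, -0.001, -0.032]
contact_force: [0.6, -0.1, 0.2]
grip_width: 0.3
```

```bash
python3 - <<'E'
from meas import *
o=bot.get_obs();print(o['tool_pos'],o['tcp_rot'],o['grip_width'],bot.tcp_to_grasp)
c=cap("wrist");save("w3",c['pixels']);P=pts(c)
with np.errstate(invalid='ignore'):
    q=P[120:260][(np.hypot(P[120:260,:,0]-487,P[120:260,:,1]+200)<55)&(P[120:260,:,2]>29)&(P[120:260,:,2]<42)]
print('cutter',cv2.minEnclosingCircle(q[:,:2].astype(np.float32)),q.mean(0),len(q))
E
```

```text
[ 487.33075923 -198.43952808   53.37011957] [ 3.14121745e+00 -7.05182591e-04 -3.20156826e-02] 0.3406198136683119 18.8
cutter ((487.0800476074219, -198.1603546142578), 21.844148635864258) [ 487.03973073 -191.6390826    33.41054464] 588
```

View pics/w3.png

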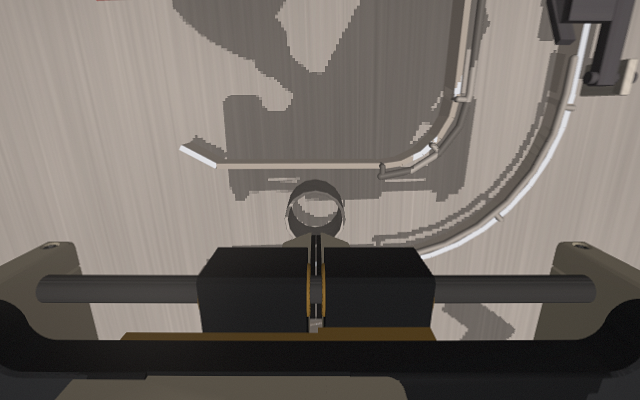

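```bash
python3 - <<'E'
from meas import *
o=bot.get_obs();t=np.array(o['tool_pos'])
for n in("wrist","side"):
    c=cap(n); print(n,proj(c,[t,t+[0,0,20],[487,-198.4,35],[487,-220,35],[487,-176,35]]).round(1).tolist())
    if n=="wrist": print(np.array(c['T_tool_cam']).round(3).tolist())
    if n=="side":
        s=c['pixels'][200:300,250:340].copy(); 
        im=cv2.resize(s,None,fx=6,fy=6,interpolation=cv2.INTER_CUBIC)
        for p,col in zip(proj(c,[t,[487,-198.4,35]]),((255,0,0),(0,255,0))):
            cv2.circle(im,tuple(int(v) for v in (p-[250,200])*6+3),3,col,-1)
        save("s3",im)
        P=pts(c)
        with np.errstate(invalid='ignore'): q=P[(np.hypot(P[...,0]-487,P[...,1]+198)<35)&(P[...,2]>45)&(P[...,2]<75)]
        print('finger',np.percentile(q,[2,50,98],axis=0).round(1) if len(q) else 0)
E
```

```text
wrist [[314.9, 229.2], [314.9, 242.1], [312.5, 217.4], [313.6, 244.5], [311.4, 187.6]]
[[1.0, 0.0, -0.001, 0.646], [0.0, 0.957, 0.289, -78.785], [0.001, -0.289, 0.957, -190.089], [0.0, 0.0, 0.0, 1.0]]
side [[300.9, 270.3], [300.9, 263.6], [300.2, 276.8], [300.7, 283.7], [299.8, 269.9]]
finger 0
```

View pics/s3.png

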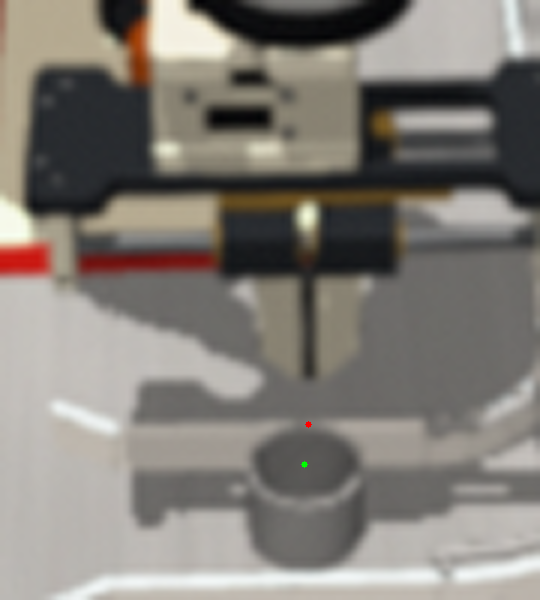

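```bash
python3 - <<'E'
from meas import *
c=cap("side");P=pts(c)
for v in range(246,268,2): print(v,P[v,296].round(1),P[v,306].round(1))
c=cap("wrist");P=pts(c)
for v in range(224,250,3): print(v,P[v,300].round(1),P[v,330].round(1))
E
```

```text
246 [ 477.8 -233.3  156.7] [ 499.4 -209.8  135.3]
248 [ 478.3 -212.4  133. ] [ 499.3 -211.8  131.5]
250 [ 478.4 -206.4  122.1] [ 499.3 -210.9  125.1]
252 [ 478.2 -208.5  118.4] [ 499.3 -211.6  120.1]
254 [ 478.1 -210.4  114.4] [ 499.3 -210.9  113.8]
256 [ 478.1 -208.5  107. ] [ 499.4 -209.2  106.6]
258 [ 478.  -208.7  101.5] [ 499.5 -207.5   99.3]
260 [ 477.9 -211.7   98.4] [ 499.3 -210.9   96.6]
262 [ 480.3 -111.2   -0. ] [ 504.3 -113.4    0.7]
264 [ 480.2 -114.3   -3.7] [ 504.1 -116.7   -2.8]
266 [ 4.798e+02 -1.251e+02 -1.000e-01] [ 503.6 -127.5    0.9]
224 [ 474.3 -212.6    5.7] [ 499.  -213.5    5.4]
227 [ 474.6 -213.1   11.2] [ 498.7 -214.    10.8]
230 [ 474.9 -212.9   17.9] [ 498.4 -213.7   17.6]
233 [ 475.1 -213.6   22.1] [ 498.2 -214.1   22.6]
236 [ 479.5 -187.    88.5] [ 495.8 -187.7   88. ]
239 [ 479.7 -187.1   92.1] [ 495.5 -186.9   93.8]
242 [ 479.9 -186.8   96.5] [ 495.4 -187.    97.3]
245 [ 480.2 -186.6  100.6] [ 495.2 -186.9  100.9]
248 [ 484.  -161.5  155.7] [ 493.2 -161.8  155.6]
```

Request:
play_rows([
  {"linear":[0,0,0],"turn":0,"fingers":1},
  {"linear":[0,0,0],"turn":0,"fingers":1},
  {"linear":[0,0,0],"turn":0,"fingers":1},
  {"linear":[0,0,0],"turn":0,"fingers":1},
  {"linear":[0,0,0],"turn":0,"fingers":1},
  {"linear":[0,0,0],"turn":0,"fingers":1},
  {"linear":[0,0,0],"turn":0,"fingers":1},
  {"linear":[0,0,0],"turn":0,"fingers":1},
])

```text
time: 6.65
tool_pos: [487.1, -198.3, 52.0]
tcp_rot: [3.142, -0.0, -0.032]
contact_force: [0.7, -0.8, 0.2]
grip_width: 59.4
```

Request:
play_rows([
  {"linear":[0,0,0],"turn":0,"fingers":1},
  {"linear":[0,0,0],"turn":0,"fingers":1},
  {"linear":[0,0,0],"turn":0,"fingers":1},
  {"linear":[0,0,0],"turn":0,"fingers":1},
  {"linear":[0,0,0],"turn":0,"fingers":1},
])

```text
time: 7.15
tool_pos: [487.1, -198.3, 51.9]
tcp_rot: [3.142, -0.0, -0.032]
contact_force: [-0.0, 0.8, -0.5]
grip_width: 91.3
```

Request:
play_rows([
  {"linear":[0,0,-20],"turn":0,"fingers":1},
  {"linear":[0,0,-40],"turn":0,"fingers":1},
  {"linear":[0,0,-50],"turn":0,"fingers":1},
  {"linear":[0,0,-50],"turn":0,"fingers":1},
])

```text
time: 7.55
tool_pos: [486.2, -197.7, 0.7]
tcp_rot: [-3.14, 0.002, -0.032]
contact_force: [-1.0, -0.0, 0.9]
grip_width: 91.9
```

```bash
python3 - <<'E'
from meas import *
o=bot.get_obs();t=np.array(o['tool_pos']);print(t,o['grip_width'],o['contact_force'])
c=cap("side");im=cv2.resize(c['pixels'][200:300,240:360],None,fx=6,fy=6,interpolation=cv2.INTER_CUBIC)
for q,col in zip(proj(c,[t,t+[46,0,0],t-[46,0,0]]),((255,0,0),(0,255,0),(0,255,0))):
    cv2.circle(im,tuple(int(v) for v in (q-[240,200])*6+3),3,col,-1)
save("s4",im)
E
```

```text
[ 486.15857146 -197.74579713    0.74204819] 91.86851019406993 [-1.04053471 -0.04462738  0.93193472]
```

View pics/s4.png

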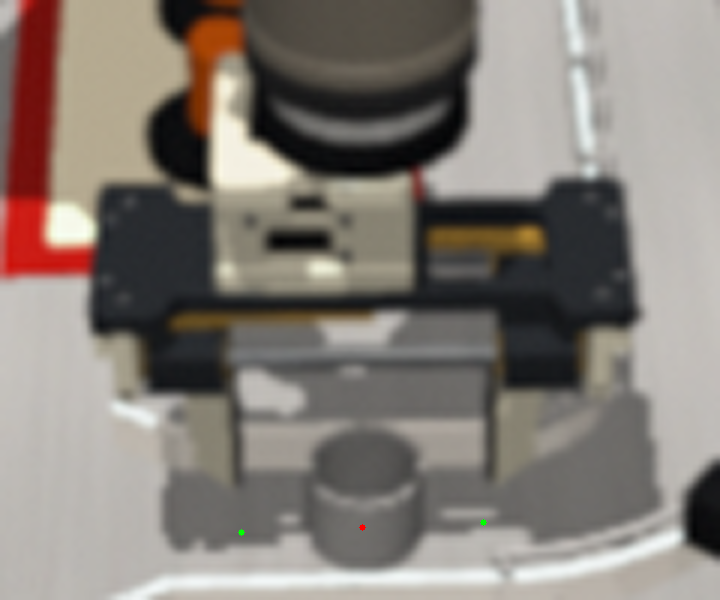

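Request:
play_rows([
  {"linear":[1,-0.5,-8],"turn":0,"fingers":1},
  {"linear":[1,-0.5,-16],"turn":0,"fingers":1},
  {"linear":[1,-0.5,-16],"turn":0,"fingers":1},
])

```text
time: 7.9
tool_pos: [487.6, -198.5, -14.9]
tcp_rot: [-3.141, 0.001, -0.032]
contact_force: [0.4, 0.3, 0.7]
grip_width: 91.6
```

Request:
play_rows([
  {"linear":[0,0,-4],"turn":0,"fingers":1},
  {"linear":[0,0,-8],"turn":0,"fingers":1},
  {"linear":[0,0,-8],"turn":0,"fingers":-1},
  {"linear":[0,0,-8],"turn":0,"fingers":-1},
  {"linear":[0,0,-8],"turn":0,"fingers":-1},
  {"linear":[0,0,-8],"turn":0,"fingers":-1},
  {"linear":[0,0,-8],"turn":0,"fingers":-1},
  {"linear":[0,0,-8],"turn":0,"fingers":-1},
])

```text
time: 8.7
tool_pos: [488.1, -198.8, -22.0]
tcp_rot: [3.142, -0.0, -0.032]
contact_force: [-0.3, -1.1, 0.1]
grip_width: 48.3
```

Request:
play_rows([
  {"linear":[0,0,0],"turn":0,"fingers":-1},
  {"linear":[0,0,0],"turn":0,"fingers":-1},
  {"linear":[0,0,0],"turn":0,"fingers":-1},
  {"linear":[0,0,0],"turn":0,"fingers":-1},
  {"linear":[0,0,0],"turn":0,"fingers":-1},
  {"linear":[0,0,0],"turn":0,"fingers":-1},
])

```text
time: 9.3
tool_pos: [488.1, -198.8, -22.0]
tcp_rot: [3.142, -0.0, -0.032]
contact_force: [-0.6, 0.7, 0.2]
grip_width: 43.6
```

Request:
play_rows([
  {"linear":[0,0,12],"turn":0,"fingers":-1},
  {"linear":[0,0,30],"turn":0,"fingers":-1},
  {"linear":[0,0,45],"turn":-0.14,"fingers":-1},
  {"linear":[0,0,45],"turn":-0.28,"fingers":-1},
  {"linear":[0,0,45],"turn":-0.42,"fingers":-1},
  {"linear":[0,0,45],"turn":-0.56,"fingers":-1},
  {"linear":[0,0,45],"turn":-0.7,"fingers":-1},
  {"linear":[0,0,45],"turn":-0.84,"fingers":-1},
])

```text
time: 10.1
tool_pos: [488.2, -198.8, 23.7]
tcp_rot: [-3.141, -0.001, -0.878]
contact_force: [-0.5, 0.4, -0.3]
grip_width: 43.4
```

Request:
play_rows([
  {"linear":[0,-20,0],"turn":-0.14,"fingers":-1},
  {"linear":[0,-45,0],"turn":-0.28,"fingers":-1},
  {"linear":[0,-70,0],"turn":-0.42,"fingers":-1},
  {"linear":[0,-100,0],"turn":-0.56,"fingers":-1},
  {"linear":[0,-130,0],"turn":-0.7,"fingers":-1},
  {"linear":[0,-160,0],"turn":-0.7,"fingers":-1},
  {"linear":[0,-179,0],"turn":-0.7,"fingers":-1},
  {"linear":[0,-179,0],"turn":-0.7,"fingers":-1},
])

```text
time: 10.9
tool_pos: [487.9, -380.5, 23.6]
tcp_rot: [-3.14, -0.002, -1.575]
contact_force: [0.7, 0.1, -0.7]
grip_width: 43.2
```

Request:
play_rows([
  {"linear":[0,2,-20],"turn":0,"fingers":-1},
  {"linear":[0,2,-36],"turn":0,"fingers":-1},
  {"linear":[0,2,-40],"turn":0,"fingers":-1},
  {"linear":[0,2,-40],"turn":0,"fingers":0.3},
  {"linear":[0,2,-40],"turn":0,"fingers":0.3},
  {"linear":[0,2,-40],"turn":0,"fingers":0.3},
  {"linear":[0,2,-40],"turn":0,"fingers":0.3},
  {"linear":[0,2,10],"turn":0,"fingers":0.3},
])

```text
time: 11.7
tool_pos: [484.5, -372.3, 27.1]
tcp_rot: [3.132, 0.01, -1.572]
contact_force: [1.0, -0.7, 0.0]
grip_width: 59.9
```

Request:
play_rows([
  {"linear":[-15,45,20],"turn":0.14,"fingers":0.3},
  {"linear":[-30,90,40],"turn":0.28,"fingers":0.3},
  {"linear":[-45,135,60],"turn":0.42,"fingers":0.3},
  {"linear":[-50,180,60],"turn":0.56,"fingers":0.3},
  {"linear":[-50,225,60],"turn":0.7,"fingers":0.3},
  {"linear":[-50,270,60],"turn":0.84,"fingers":0.3},
  {"linear":[-50,315,60],"turn":0.98,"fingers":0.3},
  {"linear":[-50,360,60],"turn":1.12,"fingers":0.3},
])

```text
time: 12.5
tool_pos: [438.0, -14.1, 93.5]
tcp_rot: [-3.141, -0.001, -0.447]
contact_force: [0.7, -0.8, -0.1]
grip_width: 59.6
```

Request:
play_rows([
  {"linear":[0,20,0],"turn":0.14,"fingers":0},
  {"linear":[0,40,0],"turn":0.28,"fingers":0},
  {"linear":[0,52,0],"turn":0.42,"fingers":0},
  {"linear":[0,52,0],"turn":0.45,"fingers":0},
])

```text
time: 12.9
tool_pos: [438.1, 37.7, 93.3]
tcp_rot: [-3.141, -0.001, 0.004]
contact_force: [0.8, -0.4, 0.2]
grip_width: 46.1
```

```bash
python3 - <<'E'
from meas import *
o=bot.get_obs();print(o['tool_pos'],o['tcp_rot'],o['grip_width'])
for n in ("wrist","side","top"):
    c=cap(n);print(n);print(plinths(c,45).round(1))
    P=pts(c).reshape(-1,3);q=P[(np.hypot(P[:,0]-490,P[:,1]+378)<50)&(P[:,2]>29)&(P[:,2]<50)]
    if len(q): print('cutter',q.mean(0),len(q))
E
```

```text
[438.06761468  37.68553173  93.32015422] [-3.14140900e+00 -8.34458605e-04  4.49587233e-03] 46.12496759183034
wrist
[[ 439.8  137.7   59.1  439.8  137.8   14.9 1571. ]
 [ 435.7   41.3   59.   435.9   40.4   15.1 1117. ]]
side
[[622.5 694.   60.6 621.2 695.5  13.   18. ]
 [421.8 237.6  57.  421.8 242.   11.7  19. ]
 [440.6 133.4  59.5 441.5 134.9  15.5  59. ]
 [437.1  36.   59.7 437.1  36.4  16.2  74. ]]
cutter [ 487.7064705  -376.28853334   35.90453584] 190
top
[[615.8 695.1  59.5 619.1 697.1  24.1  33. ]
 [448.6 378.9  60.2 449.7 379.   15.3  55. ]
 [438.6 132.8  62.3 439.3 132.7  14.4  46. ]
 [419.1 246.2  61.6 419.3 246.3  14.   45. ]]
cutter [ 488.05399747 -374.32228886   37.35244626] 53
```

Request:
play_rows([
  {"linear":[-1,0,-40],"turn":0,"fingers":0},
  {"linear":[-1,0,-80],"turn":0,"fingers":0},
  {"linear":[-1,0,-93],"turn":-0.03,"fingers":0},
  {"linear":[-1,0,-93],"turn":-0.03,"fingers":-1},
  {"linear":[-1,0,-93],"turn":-0.03,"fingers":-1},
  {"linear":[-1,0,-93],"turn":-0.03,"fingers":-1},
  {"linear":[-1,0,-93],"turn":-0.03,"fingers":-1},
  {"linear":[-1,0,-93],"turn":-0.03,"fingers":-1},
])

```text
time: 13.85
tool_pos: [437.7, 36.1, 0.8]
tcp_rot: [3.141, -0.002, -0.032]
contact_force: [-1.0, -0.7, 3.1]
grip_width: 29.3
```

Request:
play_rows([
  {"linear":[0,0,0],"turn":0,"fingers":-1},
  {"linear":[-10,-20,0],"turn":0,"fingers":-1},
  {"linear":[-25,-50,0],"turn":0,"fingers":-1},
  {"linear":[-40,-80,0],"turn":0,"fingers":-1},
  {"linear":[-57,-110,0],"turn":0,"fingers":-1},
  {"linear":[-75,-138,0],"turn":0,"fingers":-1},
  {"linear":[-85,-165,0],"turn":0,"fingers":-1},
  {"linear":[-92,-190,0],"turn":0,"fingers":-1},
])

```text
time: 14.65
tool_pos: [345.0, -154.9, 0.7]
tcp_rot: [3.141, -0.002, -0.033]
contact_force: [0.9, 3.8, 5.8]
grip_width: 29.3
```

Request:
play_rows([
  {"linear":[0,-20,0],"turn":0,"fingers":-1},
  {"linear":[0,-40,0],"turn":0,"fingers":-1},
  {"linear":[0,-49,0],"turn":0,"fingers":-1},
  {"linear":[0,-49,0],"turn":0,"fingers":-1},
])

```text
time: 15.05
tool_pos: [346.0, -204.8, 0.8]
tcp_rot: [3.139, -0.003, -0.033]
contact_force: [-0.3, -2.9, 6.4]
grip_width: 29.5
```

Request:
play_rows([
  {"linear":[0,3,0],"turn":0,"fingers":-0.17},
  {"linear":[0,3,0],"turn":0,"fingers":-0.17},
  {"linear":[20,2.5,0],"turn":0,"fingers":-0.17},
  {"linear":[40,2,0],"turn":0,"fingers":-0.17},
  {"linear":[60,1.5,0],"turn":0,"fingers":-0.17},
  {"linear":[80,1,0],"turn":0,"fingers":-0.17},
  {"linear":[100,0,0],"turn":0,"fingers":-0.17},
  {"linear":[120,-0.5,0],"turn":0,"fingers":-0.17},
])

```text
time: 15.85
tool_pos: [465.2, -202.4, -0.4]
tcp_rot: [-3.141, 0.001, -0.031]
contact_force: [-1.1, -0.1, 0.9]
grip_width: 37.9
```

```bash
python3 - <<'E'
from meas import *
o=bot.get_obs();print(o['tool_pos'],o['tcp_rot'],o['grip_width'],o['contact_force'])
c=cap("side");print(plinths(c,40).round(1));im=cv2.resize(c['pixels'][150:310,220:400],None,fx=4,fy=4,interpolation=cv2.INTER_CUBIC);save("s5",im)
E
```

```text
[ 4.65239896e+02 -2.02448078e+02 -3.53588056e-01] [-3.14080936e+00  1.47762823e-03 -3.11833656e-02] 37.863620490306396 [-1.05691909 -0.14034433  0.88490992]
[[ 624.   693.6   59.1  626.4  693.3   18.3   25. ]
 [ 460.4 -207.6   60.   459.5 -206.4   15.7  105. ]]
```

View pics/s5.png

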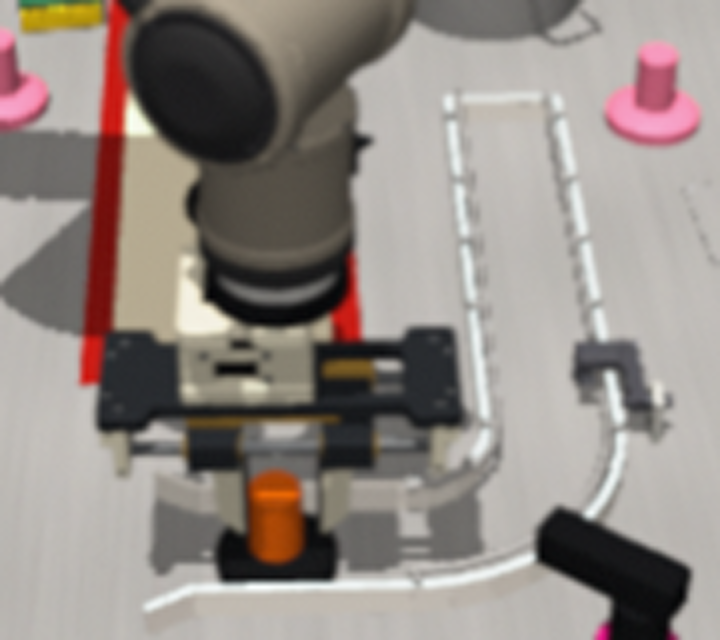

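Request:
play_rows([
  {"linear":[20,-0.5,0],"turn":0,"fingers":-0.17},
  {"linear":[40,-1,0],"turn":0,"fingers":-0.17},
  {"linear":[60,-1.7,0],"turn":0,"fingers":-0.17},
  {"linear":[72,-2.3,0],"turn":0,"fingers":-0.17},
  {"linear":[82.3,-1.9,0],"turn":0.14,"fingers":-0.17},
  {"linear":[94.7,0.4,0],"turn":0.28,"fingers":-0.17},
  {"linear":[106.6,4.4,0],"turn":0.42,"fingers":-0.17},
  {"linear":[117.9,9.9,0],"turn":0.56,"fingers":-0.17},
])

```text
time: 16.7
tool_pos: [582.1, -192.7, -0.7]
tcp_rot: [-3.14, 0.001, 0.534]
contact_force: [-0.8, 0.6, 0.2]
grip_width: 38.2
```

Request:
play_rows([
  {"linear":[10.4,7.2,0],"turn":0.14,"fingers":-0.17},
  {"linear":[19.7,15.6,0],"turn":0.28,"fingers":-0.17},
  {"linear":[27.7,25.3,0],"turn":0.42,"fingers":-0.17},
  {"linear":[34.3,36.1,0],"turn":0.56,"fingers":-0.17},
  {"linear":[39.3,47.6,0],"turn":0.7,"fingers":-0.17},
  {"linear":[42.7,59.8,0],"turn":0.84,"fingers":-0.17},
  {"linear":[44.3,72.2,0],"turn":0.98,"fingers":-0.17},
  {"linear":[44.7,85,0],"turn":1.01,"fingers":-0.17},
])

```text
time: 17.5
tool_pos: [626.9, -107.8, -0.6]
tcp_rot: [-3.14, -0.0, 1.541]
contact_force: [-1.0, -0.7, -0.5]
grip_width: 38.4
```

```bash
python3 - <<'E'
from meas import *
o=bot.get_obs();print(o['tool_pos'],o['tcp_rot'],o['grip_width'],o['contact_force'])
c=cap("side");print(plinths(c,40).round(1));im=cv2.resize(c['pixels'][150:310,220:400],None,fx=4,fy=4,interpolation=cv2.INTER_CUBIC);save("s6",im)
c=cap("wrist");print(plinths(c,40).round(1))
E
```

```text
[ 6.26852384e+02 -1.07781328e+02 -6.07616776e-01] [-3.14022922e+00 -1.25787593e-04  1.54065900e+00] 38.44565211606955 [-1.02558621 -0.68117448 -0.53630172]
[[622.9 692.3  59.  622.6 691.3   8.9  11. ]
 [451.2 376.7  57.6 452.4 376.8  19.2  38. ]
 [422.3 245.   59.8 422.  247.3  14.   41. ]
 [440.8 133.6  59.6 440.7 134.7  15.1  60. ]]
[[ 621.4 -107.5   58.3  627.6 -108.    14.4 1101. ]
 [ 643.4 -107.9   59.   643.4 -108.1    6.7   67. ]]
```

View pics/s6.png

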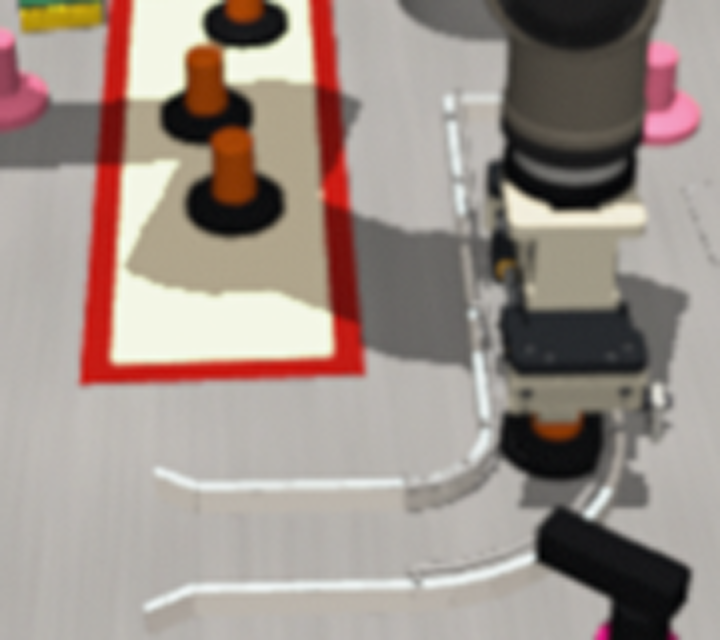

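Request:
play_rows([
  {"linear":[0.4,13,0],"turn":0,"fingers":-0.17},
  {"linear":[0.8,26,0],"turn":0,"fingers":-0.17},
  {"linear":[1.2,39,0],"turn":0,"fingers":-0.17},
  {"linear":[1.6,52,0],"turn":0,"fingers":-0.17},
  {"linear":[2,65,0],"turn":0,"fingers":-0.17},
  {"linear":[2.4,78,0],"turn":0,"fingers":-0.17},
  {"linear":[2.8,90,0],"turn":0,"fingers":-0.17},
  {"linear":[3,100,0],"turn":0,"fingers":-0.17},
])

```text
time: 18.4
tool_pos: [630.7, -7.0, -0.1]
tcp_rot: [-3.142, -0.0, 1.538]
contact_force: [-0.3, -0.8, 0.2]
grip_width: 37.6
```

Request:
play_rows([
  {"linear":[0,0,0],"turn":0,"fingers":-0.17},
  {"linear":[0,0,0],"turn":0,"fingers":-0.17},
  {"linear":[0,-3,0],"turn":0,"fingers":0},
  {"linear":[0,-3,0],"turn":0,"fingers":0},
  {"linear":[0,-3,40],"turn":0,"fingers":0},
  {"linear":[0,-3,80],"turn":0,"fingers":0},
  {"linear":[-30,-3,93],"turn":-0.14,"fingers":0},
  {"linear":[-60,20,93],"turn":-0.28,"fingers":0},
])

```text
time: 19.2
tool_pos: [572.3, 9.1, 95.6]
tcp_rot: [3.135, -0.001, 1.249]
contact_force: [0.3, 0.5, -0.8]
grip_width: 46.2
```

Request:
play_rows([
  {"linear":[-25,25,0],"turn":-0.14,"fingers":0},
  {"linear":[-50,50,0],"turn":-0.28,"fingers":0},
  {"linear":[-75,75,0],"turn":-0.42,"fingers":0},
  {"linear":[-100,100,0],"turn":-0.56,"fingers":0},
  {"linear":[-130,110,0],"turn":-0.7,"fingers":0},
  {"linear":[-130,110,0],"turn":-0.84,"fingers":0},
  {"linear":[-130,110,0],"turn":-0.98,"fingers":0},
  {"linear":[-130,110,0],"turn":-1.12,"fingers":0},
])

```text
time: 20.0
tool_pos: [440.8, 121.5, 93.3]
tcp_rot: [3.142, -0.001, 0.132]
contact_force: [-0.2, 0.0, 0.3]
grip_width: 46.0
```

```bash
python3 - <<'E'
from meas import *
o=bot.get_obs();print(o['tool_pos'],o['tcp_rot'],o['grip_width'],o['contact_force'])
c=cap("side");print(plinths(c,40).round(1));im=cv2.resize(c['pixels'][150:310,220:400],None,fx=4,fy=4,interpolation=cv2.INTER_CUBIC);save("s7",im)
c=cap("wrist");print(plinths(c,40).round(1))
c=cap("top");print(plinths(c,40).round(1))
E
```

```text
[440.77109759 121.46039188  93.27658252] [ 3.14157372e+00 -8.85155878e-04  1.31923867e-01] 46.048319903402 [-0.16410493  0.02778243  0.25688976]
[[621.3 695.   57.8 623.2 697.6  18.4  24. ]
 [451.6 373.9  57.6 451.2 378.9  15.1  25. ]
 [425.8 244.9  59.6 425.9 247.3  14.5  33. ]
 [440.1 134.1  60.1 440.6 136.3  15.6  54. ]
 [633.5 -13.4  59.4 632.9 -10.6  16.5  74. ]]
[[ 420.1  249.3   59.   420.1  249.8   15.1 1775. ]
 [ 439.7  138.6   59.   439.8  137.6   15.  1160. ]]
[[632.6 -11.9  61.4 632.8 -12.2  14.8  55. ]
 [617.8 695.7  61.8 618.9 698.5  20.7  32. ]
 [449.2 379.   61.9 449.4 379.   14.7  49. ]
 [419.5 246.3  62.7 419.4 247.1  13.7  36. ]]
```

View pics/s7.png

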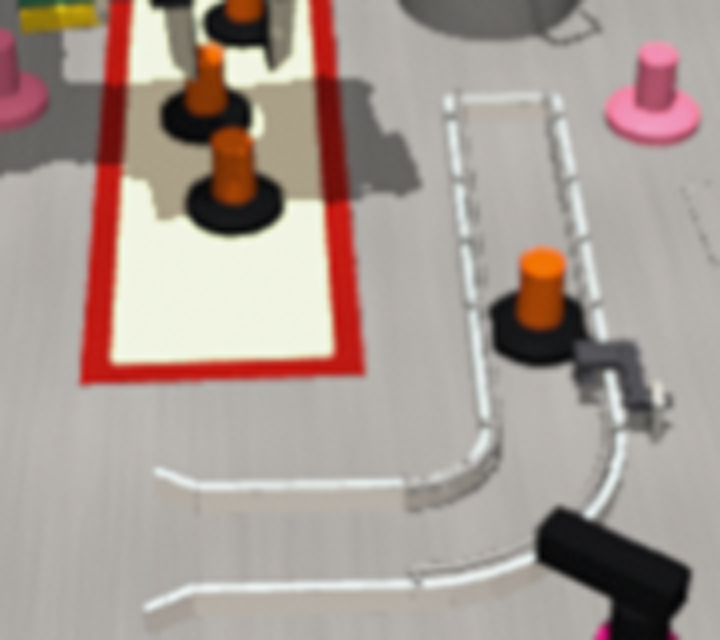

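Request:
play_rows([
  {"linear":[-0.7,14,-20],"turn":-0.1,"fingers":0},
  {"linear":[-0.7,14,-60],"turn":-0.162,"fingers":0},
  {"linear":[-0.7,14,-93],"turn":-0.162,"fingers":0},
  {"linear":[-0.7,14,-93],"turn":-0.162,"fingers":-1},
  {"linear":[-0.7,14,-93],"turn":-0.162,"fingers":-1},
  {"linear":[-0.7,14,-93],"turn":-0.162,"fingers":-1},
  {"linear":[-0.7,14,-93],"turn":-0.162,"fingers":-1},
  {"linear":[-0.7,14,-93],"turn":-0.162,"fingers":-1},
])

```text
time: 20.95
tool_pos: [440.8, 135.7, 1.1]
tcp_rot: [-3.141, -0.002, -0.024]
contact_force: [0.4, -0.4, 2.1]
grip_width: 28.7
```

Request:
play_rows([
  {"linear":[-10,-25,0],"turn":0,"fingers":-1},
  {"linear":[-22,-65,0],"turn":0,"fingers":-1},
  {"linear":[-35,-110,0],"turn":0,"fingers":-1},
  {"linear":[-45,-155,0],"turn":0,"fingers":-1},
  {"linear":[-55,-198,0],"turn":0,"fingers":-1},
  {"linear":[-75,-238,0],"turn":0,"fingers":-1},
  {"linear":[-90,-275,0],"turn":0,"fingers":-1},
  {"linear":[-95,-312,0],"turn":0,"fingers":-1},
])

```text
time: 21.75
tool_pos: [344.0, -177.7, 1.1]
tcp_rot: [3.141, -0.001, -0.025]
contact_force: [1.5, 0.7, -0.0]
grip_width: 29.2
```

Request:
play_rows([
  {"linear":[0,-15,0],"turn":0,"fingers":-1},
  {"linear":[0,-24,0],"turn":0,"fingers":-1},
  {"linear":[0,-24,0],"turn":0,"fingers":-1},
])

```text
time: 22.05
tool_pos: [346.0, -202.3, 1.0]
tcp_rot: [3.139, -0.003, -0.025]
contact_force: [-0.5, -3.4, 6.2]
grip_width: 29.3
```

```bash
python3 - <<'E'
from meas import *
o=bot.get_obs();print(o['tool_pos'],o['tcp_rot'],o['grip_width'],o['contact_force'])
c=cap("side");print(plinths(c,40).round(1))
E
```

```text
[ 345.96933307 -202.33748355    1.03669906] [ 3.13903153e+00 -2.72444698e-03 -2.50378268e-02] 29.292403231666313 [-0.53171728 -3.37661132  6.16883873]
[[ 623.   693.    56.2  621.2  695.1   24.3   29. ]
 [ 451.3  376.9   58.   453.8  376.7   15.7   38. ]
 [ 421.9  245.1   60.   420.9  246.7   15.8   47. ]
 [ 633.4  -13.4   60.   633.8  -11.7   14.8   71. ]
 [ 345.8 -203.2   59.6  345.9 -202.9   16.   113. ]]
```

Request:
play_rows([
  {"linear":[0,0,0],"turn":0,"fingers":-0.17},
  {"linear":[0,0,0],"turn":0,"fingers":-0.17},
  {"linear":[20,-0.5,0],"turn":0,"fingers":-0.17},
  {"linear":[40,-1,0],"turn":0,"fingers":-0.17},
  {"linear":[60,-1.5,0],"turn":0,"fingers":-0.17},
  {"linear":[80,-2,0],"turn":0,"fingers":-0.17},
  {"linear":[100,-2.5,0],"turn":0,"fingers":-0.17},
  {"linear":[120,-2.9,0],"turn":0,"fingers":-0.17},
])

```text
time: 22.9
tool_pos: [465.5, -202.5, -0.1]
tcp_rot: [-3.141, 0.001, -0.023]
contact_force: [-0.7, -0.2, 0.5]
grip_width: 38.2
```

Request:
play_rows([
  {"linear":[20,-0.5,0],"turn":0,"fingers":-0.17},
  {"linear":[40,-1,0],"turn":0,"fingers":-0.17},
  {"linear":[60,-1.7,0],"turn":0,"fingers":-0.17},
  {"linear":[72,-2.3,0],"turn":0,"fingers":-0.17},
  {"linear":[82.3,-1.9,0],"turn":0.13,"fingers":-0.17},
  {"linear":[94.7,0.4,0],"turn":0.27,"fingers":-0.17},
  {"linear":[106.6,4.4,0],"turn":0.41,"fingers":-0.17},
  {"linear":[117.9,9.9,0],"turn":0.55,"fingers":-0.17},
])

```text
time: 23.7
tool_pos: [582.8, -192.6, -0.4]
tcp_rot: [-3.14, 0.001, 0.532]
contact_force: [-1.1, 0.3, -0.2]
grip_width: 38.3
```

Request:
play_rows([
  {"linear":[10.4,7.2,0],"turn":0.14,"fingers":-0.17},
  {"linear":[19.7,15.6,0],"turn":0.28,"fingers":-0.17},
  {"linear":[27.7,25.3,0],"turn":0.42,"fingers":-0.17},
  {"linear":[34.3,36.1,0],"turn":0.56,"fingers":-0.17},
  {"linear":[39.3,47.6,0],"turn":0.7,"fingers":-0.17},
  {"linear":[42.7,59.8,0],"turn":0.84,"fingers":-0.17},
  {"linear":[44.3,72.2,0],"turn":0.98,"fingers":-0.17},
  {"linear":[44.7,85,0],"turn":1.01,"fingers":-0.17},
])

```text
time: 24.5
tool_pos: [627.3, -107.3, -0.4]
tcp_rot: [-3.141, -0.0, 1.539]
contact_force: [-1.4, -0.2, 0.3]
grip_width: 37.5
```

```bash
python3 - <<'E'
from meas import *
o=bot.get_obs();print(o['tool_pos'],o['tcp_rot'],o['grip_width'],o['contact_force'])
for n in("wrist","top"): c=cap(n);print(plinths(c,40).round(1))
E
```

```text
[ 6.27309252e+02 -1.07349067e+02 -3.60470237e-01] [-3.14070782e+00 -1.55711444e-04  1.53904097e+00] 37.520695206989245 [-1.426603   -0.18363065  0.31033084]
[[ 621.4 -110.6   58.4  628.1 -111.2   14.8 1209. ]
 [ 624.3   -9.6   58.3  626.8   -7.9   13.5 1087. ]
 [ 646.8   -9.4   58.7  646.7   -9.5    4.3   25. ]]
[[633.8  -8.7  63.3 633.2  -8.8  13.2  21. ]
 [616.6 694.3  61.2 616.7 695.6  16.8  33. ]
 [449.8 378.9  60.7 449.6 379.   14.8  57. ]
 [419.5 245.9  61.2 418.9 245.9  14.6  56. ]]
```

Request:
play_rows([
  {"linear":[0.4,13,0],"turn":0,"fingers":-0.17},
  {"linear":[0.8,26,0],"turn":0,"fingers":-0.17},
  {"linear":[1.2,39,0],"turn":0,"fingers":-0.17},
  {"linear":[1.6,52,0],"turn":0,"fingers":-0.17},
  {"linear":[2,65,0],"turn":0,"fingers":-0.17},
  {"linear":[2.4,78,0],"turn":0,"fingers":-0.17},
  {"linear":[2.8,90,0],"turn":0,"fingers":-0.17},
  {"linear":[3,100,0],"turn":0,"fingers":-0.17},
])

```text
time: 25.4
tool_pos: [630.6, -7.1, -0.1]
tcp_rot: [3.142, -0.0, 1.536]
contact_force: [-0.4, -1.6, 0.0]
grip_width: 38.0
```

Request:
play_rows([
  {"linear":[0,0,0],"turn":0,"fingers":-0.17},
  {"linear":[0,0,0],"turn":0,"fingers":-0.17},
  {"linear":[0,-3,0],"turn":0,"fingers":0},
  {"linear":[0,-3,0],"turn":0,"fingers":0},
  {"linear":[0,-3,40],"turn":0,"fingers":0},
  {"linear":[0,-3,80],"turn":0,"fingers":0},
  {"linear":[-30,-3,93],"turn":-0.14,"fingers":0},
  {"linear":[-60,20,93],"turn":-0.28,"fingers":0},
])

```text
time: 26.2
tool_pos: [572.2, 9.2, 95.7]
tcp_rot: [3.135, -0.001, 1.247]
contact_force: [0.3, 1.0, 0.2]
grip_width: 46.1
```

Request:
play_rows([
  {"linear":[-20,30,0],"turn":-0.14,"fingers":0},
  {"linear":[-40,60,0],"turn":-0.28,"fingers":0},
  {"linear":[-60,90,0],"turn":-0.42,"fingers":0},
  {"linear":[-80,120,0],"turn":-0.56,"fingers":0},
  {"linear":[-100,150,0],"turn":-0.7,"fingers":0},
  {"linear":[-120,180,0],"turn":-0.84,"fingers":0},
  {"linear":[-140,205,0],"turn":-0.98,"fingers":0},
  {"linear":[-151,215,0],"turn":-1.12,"fingers":0},
])

```text
time: 27.0
tool_pos: [418.1, 228.1, 93.1]
tcp_rot: [-3.141, 0.0, 0.131]
contact_force: [-0.2, -0.5, -0.3]
grip_width: 46.0
```

```bash
python3 - <<'E'
from meas import *
o=bot.get_obs();print(o['tool_pos'],o['tcp_rot'],o['grip_width'],o['contact_force'])
for n in("side","wrist","top"): c=cap(n);print(n);print(plinths(c,40).round(1))
E
```

```text
[418.12442718 228.07375016  93.09571169] [-3.14111740e+00  1.21634229e-04  1.31354065e-01] 46.04441968634157 [-0.21260183 -0.48812454 -0.26000006]
side
[[623.5 693.9  59.6 624.5 693.2  18.   23. ]
 [459.6 369.9  53.3 458.3 371.4   4.1   5. ]
 [421.7 244.   60.2 420.6 245.8  16.7  46. ]
 [636.6  56.2  59.7 637.9  58.2  15.9  64. ]
 [634.3 -12.8  59.8 633.9 -10.8  15.9  77. ]]
wrist
[[ 450.4  372.6   58.6  450.4  377.5   13.8  670. ]
 [ 419.9  250.6   59.   420.1  249.8   15.  1187. ]]
top
[[635.4  57.2  61.5 635.2  56.8  14.3  47. ]
 [633.6 -12.8  62.2 633.4 -13.   14.7  50. ]
 [617.3 694.1  58.  613.3 698.3  27.2  43. ]
 [446.6 386.3  61.8 447.5 383.4  12.5  22. ]]
```

Request:
play_rows([
  {"linear":[0.5,20.5,-20],"turn":-0.1,"fingers":0},
  {"linear":[0.5,20.5,-60],"turn":-0.16,"fingers":0},
  {"linear":[0.5,20.5,-93],"turn":-0.16,"fingers":0},
  {"linear":[0.5,20.5,-93],"turn":-0.16,"fingers":-1},
  {"linear":[0.5,20.5,-93],"turn":-0.16,"fingers":-1},
  {"linear":[0.5,20.5,-93],"turn":-0.16,"fingers":-1},
  {"linear":[0.5,20.5,-93],"turn":-0.16,"fingers":-1},
  {"linear":[0.5,20.5,-93],"turn":-0.16,"fingers":-1},
])

```text
time: 27.95
tool_pos: [421.0, 247.3, 1.1]
tcp_rot: [-3.141, -0.002, -0.024]
contact_force: [0.5, -1.3, 2.8]
grip_width: 28.9
```

Request:
play_rows([
  {"linear":[-5,-25,0],"turn":0,"fingers":-1},
  {"linear":[-8,-70,0],"turn":0,"fingers":-1},
  {"linear":[-12,-115,0],"turn":0,"fingers":-1},
  {"linear":[-16,-160,0],"turn":0,"fingers":-1},
  {"linear":[-20,-205,0],"turn":0,"fingers":-1},
  {"linear":[-25,-250,0],"turn":0,"fingers":-1},
  {"linear":[-30,-295,0],"turn":0,"fingers":-1},
  {"linear":[-40,-335,0],"turn":0,"fingers":-1},
])

```text
time: 28.75
tool_pos: [381.3, -90.4, 1.1]
tcp_rot: [3.14, -0.004, -0.024]
contact_force: [2.0, 1.5, 3.9]
grip_width: 29.0
```

Request:
play_rows([
  {"linear":[-20,-35,0],"turn":0,"fingers":-1},
  {"linear":[-33,-65,0],"turn":0,"fingers":-1},
  {"linear":[-35,-95,0],"turn":0,"fingers":-1},
  {"linear":[-35,-112.5,0],"turn":0,"fingers":-1},
  {"linear":[-35,-112.5,0],"turn":0,"fingers":-1},
])

```text
time: 29.25
tool_pos: [346.4, -203.5, 1.1]
tcp_rot: [3.138, -0.004, -0.026]
contact_force: [0.8, -2.8, 9.6]
grip_width: 29.0
```

```bash
python3 - <<'E'
from meas import *
o=bot.get_obs();print(o['tool_pos'],o['tcp_rot'],o['grip_width'],o['contact_force'])
c=cap("side");print(plinths(c,40).round(1))
E
```

```text
[ 346.41880978 -203.48562844    1.08312602] [ 3.13807439 -0.00380271 -0.02639348] 28.95332862530759 [ 0.7625267  -2.84215451  9.62376852]
[[ 622.8  691.3   53.7  623.   692.9   18.5   26. ]
 [ 450.8  377.    57.6  446.2  379.    18.9   39. ]
 [ 636.2   56.1   59.8  636.9   59.    15.    62. ]
 [ 634.6  -12.1   59.7  635.1  -11.8   15.6   74. ]
 [ 346.5 -203.6   59.7  345.8 -201.7   17.   113. ]]
```

Request:
play_rows([
  {"linear":[0,0,0],"turn":0,"fingers":-0.17},
  {"linear":[0,0,0],"turn":0,"fingers":-0.17},
  {"linear":[20,-0.5,0],"turn":0,"fingers":-0.17},
  {"linear":[40,-1,0],"turn":0,"fingers":-0.17},
  {"linear":[60,-1.5,0],"turn":0,"fingers":-0.17},
  {"linear":[80,-2,0],"turn":0,"fingers":-0.17},
  {"linear":[100,-2.5,0],"turn":0,"fingers":-0.17},
  {"linear":[120,-2.9,0],"turn":0,"fingers":-0.17},
])

```text
time: 30.1
tool_pos: [465.3, -201.8, -0.3]
tcp_rot: [-3.141, 0.001, -0.023]
contact_force: [-1.0, 0.2, 1.2]
grip_width: 38.1
```

Request:
play_rows([
  {"linear":[20,-0.5,0],"turn":0,"fingers":-0.17},
  {"linear":[40,-1,0],"turn":0,"fingers":-0.17},
  {"linear":[60,-1.7,0],"turn":0,"fingers":-0.17},
  {"linear":[72,-2.3,0],"turn":0,"fingers":-0.17},
  {"linear":[82.3,-1.9,0],"turn":0.13,"fingers":-0.17},
  {"linear":[94.7,0.4,0],"turn":0.27,"fingers":-0.17},
  {"linear":[106.6,4.4,0],"turn":0.41,"fingers":-0.17},
  {"linear":[117.7,9.9,0],"turn":0.55,"fingers":-0.17},
])

```text
time: 30.9
tool_pos: [582.5, -191.8, -0.6]
tcp_rot: [-3.14, 0.001, 0.533]
contact_force: [-1.3, 0.5, -0.1]
grip_width: 38.0
```

Request:
play_rows([
  {"linear":[10.4,7.2,0],"turn":0.14,"fingers":-0.17},
  {"linear":[19.7,15.6,0],"turn":0.28,"fingers":-0.17},
  {"linear":[27.7,25.3,0],"turn":0.42,"fingers":-0.17},
  {"linear":[34.3,36.1,0],"turn":0.56,"fingers":-0.17},
  {"linear":[39.3,47.6,0],"turn":0.7,"fingers":-0.17},
  {"linear":[42.7,59.8,0],"turn":0.84,"fingers":-0.17},
  {"linear":[44.3,72.2,0],"turn":0.98,"fingers":-0.17},
  {"linear":[44.7,85,0],"turn":1.01,"fingers":-0.17},
])

```text
time: 31.7
tool_pos: [626.9, -106.8, -0.5]
tcp_rot: [-3.14, -0.0, 1.54]
contact_force: [-0.8, -1.9, 0.1]
grip_width: 37.8
```

```bash
python3 - <<'E'
from meas import *
o=bot.get_obs();print(o['tool_pos'],o['tcp_rot'],o['grip_width'],o['contact_force'])
for n in("wrist","top"): c=cap(n);print(plinths(c,40).round(1))
E
```

```text
[ 6.26944431e+02 -1.06778390e+02 -4.83607767e-01] [-3.14019858e+00 -2.65996486e-04  1.53950574e+00] 37.78045194394734 [-0.75837445 -1.86654343  0.14227358]
[[ 621.3 -110.1   58.3  627.6 -110.2   14.4 1159. ]
 [ 625.8   50.3   53.3  624.5   51.3    5.6  300. ]
 [ 624.    -9.7   58.3  625.9   -8.    13.2 1006. ]
 [ 646.6   -9.1   58.7  646.7   -8.7    4.2   46. ]
 [ 643.2 -110.    59.   643.3 -110.     5.    36. ]]
[[635.1  56.8  62.  635.4  55.7  15.   50. ]
 [633.4  -8.4  62.2 632.4  -9.3  14.8  30. ]
 [616.8 694.7  59.4 616.3 699.1  20.4  33. ]
 [448.9 379.9  61.9 449.4 379.1  15.   43. ]]
```

Request:
play_rows([
  {"linear":[0.4,13,0],"turn":0,"fingers":-0.17},
  {"linear":[0.8,26,0],"turn":0,"fingers":-0.17},
  {"linear":[1.2,39,0],"turn":0,"fingers":-0.17},
  {"linear":[1.6,52,0],"turn":0,"fingers":-0.17},
  {"linear":[2,65,0],"turn":0,"fingers":-0.17},
  {"linear":[2.4,78,0],"turn":0,"fingers":-0.17},
  {"linear":[2.8,90,0],"turn":0,"fingers":-0.17},
  {"linear":[3,100,0],"turn":0,"fingers":-0.17},
])

```text
time: 32.6
tool_pos: [630.5, -7.1, -0.1]
tcp_rot: [-3.142, -0.0, 1.536]
contact_force: [0.8, -2.5, -0.0]
grip_width: 37.8
```

Request:
play_rows([
  {"linear":[0,0,0],"turn":0,"fingers":-0.17},
  {"linear":[0,0,0],"turn":0,"fingers":-0.17},
  {"linear":[0,-3,0],"turn":0,"fingers":0},
  {"linear":[0,-3,0],"turn":0,"fingers":0},
  {"linear":[0,-3,40],"turn":0,"fingers":0},
  {"linear":[0,-3,80],"turn":0,"fingers":0},
  {"linear":[-30,-3,93],"turn":-0.14,"fingers":0},
  {"linear":[-60,20,93],"turn":-0.28,"fingers":0},
])

```text
time: 33.4
tool_pos: [572.1, 9.2, 95.6]
tcp_rot: [3.135, -0.001, 1.247]
contact_force: [-0.3, 1.5, -0.9]
grip_width: 45.9
```

Request:
play_rows([
  {"linear":[-15,44,0],"turn":-0.14,"fingers":0},
  {"linear":[-30,88,0],"turn":-0.28,"fingers":0},
  {"linear":[-45,132,0],"turn":-0.42,"fingers":0},
  {"linear":[-60,176,0],"turn":-0.56,"fingers":0},
  {"linear":[-75,220,0],"turn":-0.7,"fingers":0},
  {"linear":[-90,264,0],"turn":-0.84,"fingers":0},
  {"linear":[-105,308,0],"turn":-0.98,"fingers":0},
  {"linear":[-120,345,0],"turn":-1.12,"fingers":0},
])

```text
time: 34.2
tool_pos: [450.8, 356.5, 93.1]
tcp_rot: [-3.141, -0.001, 0.141]
contact_force: [0.6, 0.1, -0.4]
grip_width: 46.0
```

```bash
python3 - <<'E'
from meas import *
o=bot.get_obs();print(o['tool_pos'],o['tcp_rot'],o['grip_width'],o['contact_force'])
for n in("side","wrist","top"): c=cap(n);print(n);print(plinths(c,40).round(1))
E
```

```text
[450.78115005 356.54000945  93.12413237] [-3.14119944e+00 -6.03351645e-04  1.40934601e-01] 46.03490454080398 [ 0.56840149  0.0854531  -0.41956996]
side
[[621.8 693.9  59.5 621.5 694.6  20.7  28. ]
 [452.1 376.7  56.9 450.9 380.   19.3  45. ]
 [638.3 124.   59.6 638.7 125.2  14.8  56. ]
 [636.4  56.7  60.1 637.   56.3  17.   65. ]
 [634.7 -13.   60.  634.7 -11.5  15.7  74. ]]
wrist
[[ 449.8  382.7   59.   449.9  381.9   14.9 1175. ]]
top
[[637.  126.3  62.1 637.6 126.5  14.5  47. ]
 [633.7  56.6  62.3 634.6  56.1  14.8  45. ]
 [634.3 -12.6  61.8 633.5 -12.7  14.6  53. ]
 [620.6 695.   59.6 619.1 693.6  20.9  43. ]]
```

Request:
play_rows([
  {"linear":[0,22.5,-20],"turn":-0.1,"fingers":0},
  {"linear":[0,22.5,-60],"turn":-0.167,"fingers":0},
  {"linear":[0,22.5,-93],"turn":-0.167,"fingers":0},
  {"linear":[0,22.5,-93],"turn":-0.167,"fingers":-1},
  {"linear":[0,22.5,-93],"turn":-0.167,"fingers":-1},
  {"linear":[0,22.5,-93],"turn":-0.167,"fingers":-1},
  {"linear":[0,22.5,-93],"turn":-0.167,"fingers":-1},
  {"linear":[0,22.5,-93],"turn":-0.167,"fingers":-1},
])

```text
time: 35.15
tool_pos: [452.2, 377.6, 1.5]
tcp_rot: [-3.14, -0.002, -0.02]
contact_force: [1.6, -1.5, 1.7]
grip_width: 29.2
```

Request:
play_rows([
  {"linear":[-3,-25,0],"turn":0,"fingers":-1},
  {"linear":[-8,-70,0],"turn":0,"fingers":-1},
  {"linear":[-13,-115,0],"turn":0,"fingers":-1},
  {"linear":[-18,-160,0],"turn":0,"fingers":-1},
  {"linear":[-23,-205,0],"turn":0,"fingers":-1},
  {"linear":[-28,-250,0],"turn":0,"fingers":-1},
  {"linear":[-34,-295,0],"turn":0,"fingers":-1},
  {"linear":[-40,-340,0],"turn":0,"fingers":-1},
])

```text
time: 35.95
tool_pos: [412.6, 36.1, 1.4]
tcp_rot: [-3.141, -0.005, -0.019]
contact_force: [1.6, 1.8, 3.8]
grip_width: 29.0
```

Request:
play_rows([
  {"linear":[-10,-42,0],"turn":0,"fingers":-1},
  {"linear":[-25,-85,0],"turn":0,"fingers":-1},
  {"linear":[-42,-125,0],"turn":0,"fingers":-1},
  {"linear":[-58,-160,0],"turn":0,"fingers":-1},
  {"linear":[-65.5,-195,0],"turn":0,"fingers":-1},
  {"linear":[-65.5,-225,0],"turn":0,"fingers":-1},
  {"linear":[-65.5,-239.5,0],"turn":0,"fingers":-1},
  {"linear":[-65.5,-239.5,0],"turn":0,"fingers":-1},
])

```text
time: 36.75
tool_pos: [347.4, -205.4, 1.4]
tcp_rot: [3.137, -0.004, -0.022]
contact_force: [0.4, -3.9, 8.6]
grip_width: 29.1
```

```bash
python3 - <<'E'
from meas import *
o=bot.get_obs();print(o['tool_pos'],o['tcp_rot'],o['grip_width'],o['contact_force'])
c=cap("side");print(plinths(c,40).round(1))
E
```

```text
[ 347.36323845 -205.38325109    1.41397463] [ 3.13745341 -0.00423592 -0.02158765] 29.12002431659529 [ 0.37996139 -3.92274241  8.60011019]
[[ 622.3  694.5   58.   621.1  695.2   20.1   23. ]
 [ 638.8  125.4   59.1  638.6  126.7   15.9   55. ]
 [ 636.6   56.6   59.6  636.    57.9   16.4   71. ]
 [ 634.6  -12.3   59.7  635.6  -10.8   16.3   75. ]
 [ 347.9 -203.    59.7  349.9 -204.6   18.3  108. ]]
```

Request:
play_rows([
  {"linear":[0,2,0],"turn":0,"fingers":-1},
  {"linear":[0,2,0],"turn":0,"fingers":-0.17},
  {"linear":[10,0,0],"turn":0,"fingers":-0.17},
  {"linear":[30,-0.8,0],"turn":0,"fingers":-0.17},
  {"linear":[52,-1.3,0],"turn":0,"fingers":-0.17},
  {"linear":[75,-1.8,0],"turn":0,"fingers":-0.17},
  {"linear":[98,-2.4,0],"turn":0,"fingers":-0.17},
  {"linear":[120,-2.9,0],"turn":0,"fingers":-0.17},
])

```text
time: 37.6
tool_pos: [467.1, -204.4, -0.1]
tcp_rot: [-3.141, 0.0, -0.019]
contact_force: [-1.8, -0.6, 1.1]
grip_width: 38.3
```

Request:
play_rows([
  {"linear":[20,-0.5,0],"turn":0,"fingers":-0.17},
  {"linear":[40,-1,0],"turn":0,"fingers":-0.17},
  {"linear":[60,-1.7,0],"turn":0,"fingers":-0.17},
  {"linear":[72,-2.3,0],"turn":0,"fingers":-0.17},
  {"linear":[82.3,-1.9,0],"turn":0.13,"fingers":-0.17},
  {"linear":[94.7,0.4,0],"turn":0.27,"fingers":-0.17},
  {"linear":[106.6,4.4,0],"turn":0.41,"fingers":-0.17},
  {"linear":[117.7,9.9,0],"turn":0.55,"fingers":-0.17},
])

```text
time: 38.4
tool_pos: [584.0, -194.3, -0.4]
tcp_rot: [-3.141, 0.001, 0.536]
contact_force: [-1.8, -0.5, -0.2]
grip_width: 38.6
```

Request:
play_rows([
  {"linear":[10.4,7.2,0],"turn":0.14,"fingers":-0.17},
  {"linear":[19.7,15.6,0],"turn":0.28,"fingers":-0.17},
  {"linear":[27.7,25.3,0],"turn":0.42,"fingers":-0.17},
  {"linear":[34.3,36.1,0],"turn":0.56,"fingers":-0.17},
  {"linear":[39.3,47.6,0],"turn":0.7,"fingers":-0.17},
  {"linear":[42.7,59.8,0],"turn":0.84,"fingers":-0.17},
  {"linear":[44.3,72.2,0],"turn":0.98,"fingers":-0.17},
  {"linear":[44.7,85,0],"turn":1.01,"fingers":-0.17},
])

```text
time: 39.2
tool_pos: [628.5, -109.0, -0.4]
tcp_rot: [-3.141, -0.0, 1.543]
contact_force: [0.5, -0.7, -0.4]
grip_width: 38.0
```

```bash
python3 - <<'E'
from meas import *
o=bot.get_obs();print(o['tool_pos'],o['tcp_rot'],o['grip_width'],o['contact_force'])
for n in("wrist","top"): c=cap(n);print(plinths(c,40).round(1))
E
```

```text
[ 6.28541354e+02 -1.09045692e+02 -3.90642616e-01] [-3.14128306e+00 -4.89749538e-05  1.54310212e+00] 37.97493784385107 [ 0.49493563 -0.65478519 -0.4198725 ]
[[ 626.7   49.1   52.5  625.8   50.4    6.   327. ]
 [ 622.3 -112.4   58.3  628.9 -112.8   14.8 1296. ]
 [ 624.8  -10.3   58.3  627.7   -8.5   14.2 1191. ]]
[[638.5 125.7  61.8 638.1 125.5  14.3  40. ]
 [635.2  56.8  61.6 635.5  56.7  14.   47. ]
 [633.5  -9.9  62.6 632.5 -10.6  14.   36. ]
 [618.3 695.6  61.  619.3 699.1  20.6  34. ]]
```

Request:
play_rows([
  {"linear":[0.3,13,0],"turn":0,"fingers":-0.17},
  {"linear":[0.6,26,0],"turn":0,"fingers":-0.17},
  {"linear":[0.9,39,0],"turn":0,"fingers":-0.17},
  {"linear":[1.2,52,0],"turn":0,"fingers":-0.17},
  {"linear":[1.5,65,0],"turn":0,"fingers":-0.17},
  {"linear":[1.8,78,0],"turn":0,"fingers":-0.17},
  {"linear":[2,91,0],"turn":0,"fingers":-0.17},
  {"linear":[2.2,102,0],"turn":0,"fingers":-0.17},
])

```text
time: 40.1
tool_pos: [630.3, -6.7, -0.0]
tcp_rot: [-3.142, -0.0, 1.541]
contact_force: [-0.0, -4.4, 1.6]
grip_width: 38.3
```

Request:
play_rows([
  {"linear":[0,0,0],"turn":0,"fingers":-0.17},
  {"linear":[0,0,0],"turn":0,"fingers":-0.17},
  {"linear":[0,-3,0],"turn":0,"fingers":0},
  {"linear":[0,-3,0],"turn":0,"fingers":0},
  {"linear":[0,-3,40],"turn":0,"fingers":0},
  {"linear":[0,-3,80],"turn":0,"fingers":0},
  {"linear":[-30,-3,110],"turn":-0.14,"fingers":0},
  {"linear":[-70,20,120],"turn":-0.28,"fingers":0},
])

```text
time: 40.9
tool_pos: [562.7, 9.6, 123.2]
tcp_rot: [3.134, -0.001, 1.251]
contact_force: [-0.5, 0.6, 0.1]
grip_width: 45.9
```

Request:
play_rows([
  {"linear":[-40,25,20],"turn":0,"fingers":0},
  {"linear":[-80,50,30],"turn":0,"fingers":0},
  {"linear":[-110,90,30],"turn":0,"fingers":0},
  {"linear":[-140,130,30],"turn":0,"fingers":0},
  {"linear":[-150,160,30],"turn":0,"fingers":0},
  {"linear":[-150,160,30],"turn":0,"fingers":0},
])

```text
time: 41.5
tool_pos: [408.7, 174.5, 150.4]
tcp_rot: [-3.142, -0.001, 1.264]
contact_force: [-0.1, -0.2, -0.4]
grip_width: 45.8
```

```bash
python3 - <<'E'
from meas import *
L=lambda p:(np.array([[.99955,-.02994],[.02994,.99955]])@(np.array(p)-[414.8,-202.1]))
for n in("top","side"):
    c=cap(n);A=plinths(c,40);print(n)
    for a in A: print(a.round(1),'lane',L(a[:2]).round(1))
    P=pts(c).reshape(-1,3);q=P[(np.hypot(P[:,0]-490,P[:,1]+378)<50)&(P[:,2]>29)&(P[:,2]<50)]; print('cutter',q.mean(0),len(q))
    if n=="side": save("s9",cv2.resize(c['pixels'][150:310,300:500],None,fx=4,fy=4,interpolation=cv2.INTER_CUBIC))
    else: save("t9",c['pixels'],1.25)
E
```

```text
top
[640.4 196.   60.9 639.7 195.7  14.8  54. ] lane [213.6 404.7]
[635.9 126.8  62.3 636.  126.7  14.2  41. ] lane [211.1 335.3]
[634.   57.   62.6 634.2  57.1  14.1  38. ] lane [211.4 265.5]
[632.1 -11.   62.3 631.9 -11.3  14.7  48. ] lane [211.5 197.5]
[618.6 694.7  60.3 619.3 696.6  20.6  39. ] lane [176.9 902.5]
cutter [ 488.17398372 -375.18963401   37.92244274] 50
side
[621.1 694.1  58.8 624.2 689.1  16.7  18. ] lane [179.4 902. ]
[639.9 194.3  59.5 641.9 195.6  15.7  51. ] lane [213.1 402.9]
[637.9 126.4  60.2 636.4 126.8  16.3  58. ] lane [213.1 335. ]
[635.9  56.9  59.4 636.9  59.4  16.3  72. ] lane [213.3 265.5]
[633.9 -11.8  59.5 636.5 -10.6  17.6  79. ] lane [213.3 196.8]
cutter [ 487.98269206 -376.29958099   35.60925017] 192
```

View pics/s9.png

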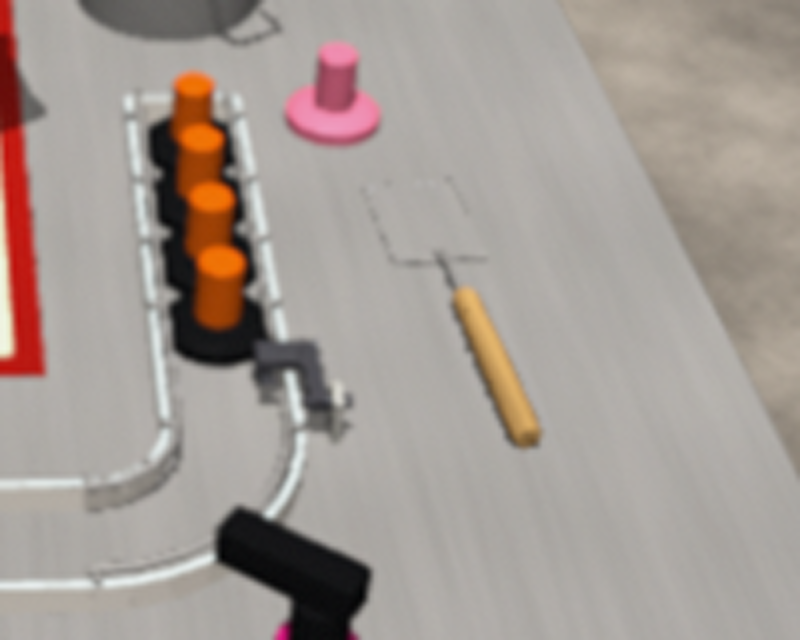

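View pics/t9.png

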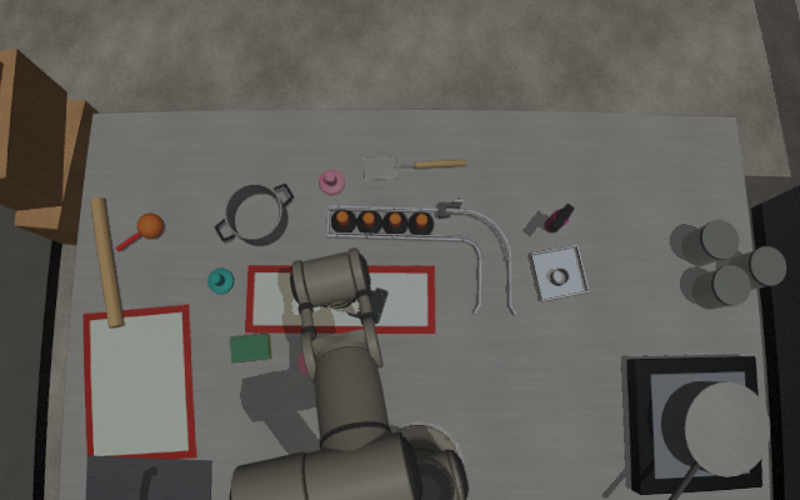

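```bash
python3 - <<'E'
from meas import *
for n in("side","top"):
    c=cap(n); a=cv2.imread(f'pics/{n}0.png',0).astype(float); b=cv2.cvtColor(cv2.resize(c['pixels'],None,fx=1.25,fy=1.25),cv2.COLOR_RGB2GRAY).astype(float)
    # catch + bracket patch
    h=np.array([[.99955,.02994],[-.02994,.99955]])
    W=np.array([[*(h@p+[414.8,-202.1]),z] for p,z in (((235,150),12),((262,100),26))]); uv=proj(c,W)*1.25; print(n,uv.round())
    x0,y0=(uv.min(0)-7).astype(int);x1,y1=(uv.max(0)+7).astype(int)
    A,B=a[y0:y1,x0:x1],b[y0:y1,x0:x1]
    print('diff',abs(A-B).mean(),'shift',cv2.phaseCorrelate(A,B))
    for dy in range(-4,5): print(dy,abs(a[y0+dy:y1+dy,x0:x1]-B).mean().round(1),end=' ')
E
```

```text
side [[456. 302.]
 [473. 313.]]
diff 19.872258064516128 shift ((0.3133560682685683, 0.48152595791469643), 0.7813141977873782)
-4 39.4 -3 33.8 -2 27.9 -1 22.1 0 19.9 1 21.7 2 25.5 3 29.2 4 33.0 top [[438. 216.]
 [458. 205.]]
diff 2.16540404040404 shift ((-0.31176667763426025, -0.11260010933443887), 0.8066337546879565)
-4 22.5 -3 20.1 -2 16.2 -1 9.9 0 2.2 1 10.0 2 16.1 3 19.8 4 22.5
```

```bash
python3 -c "
from plant import bot
print(bot.close_job())"
```

```text
the job is handed in; nothing more can be done
None
```

The job is done and handed in at about 42 s of robot time. The ring cutter is in the white tray, and all four plinths stand in the storage stretch behind the catch.

**Final checks**
- **Plinths:** the top and side cameras both show all four standing, with column tops near 60 mm. Their centres are at lane y ≈ 197, 265, 335 and 404 mm; 184 mm is needed to clear the toe.
- **Catch:** it looks fully down. In the top view its image matches the start picture with under half a pixel of shift. The side-view match was weaker (larger pixel differences), but there too the catch had not moved.
- **Cutter:** it stands upright in the tray, with its rim about 36–38 mm high.
- **Bystanders:** the pan, sponge, torch and spatula look unmoved in the final top picture. I did not measure their positions.
- **Forces:** contact forces reported at the end of each move stayed below about 10 N.

**What went wrong on the way**
- The first two grasps of the cutter closed on nothing. The camera showed the finger tips about 33 mm higher than the reported tool position. I allowed for that from then on, and the next grasp held.
- I saw no sign of a plinth being knocked aside or of the grip slackening.

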